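# Hook the transit clip out of a dosing pump and prove the plunger's travel

## Robot

A 6-joint arm with a two-finger parallel gripper is mounted at the origin on a cart in front of the work surface, level with it; the furniture and walls round the work are solid. World frame = base frame: x ahead of the robot, y to its left, z up, the work surface at z = 0. Lengths are in m, angles in rad, forces in N, time in s.
With the tool pointing down it reaches from about 0.275 to 1 m from the base axis. Payload 8.4 kg.
Tool frame: the origin (TCP) lies between the finger pads; the fingertips stand 14 mm ahead of it and the grasp point (between the pads) lies 5 mm behind it (arm.finger_overhang is the distance from the TCP to the fingertips, in m); z points along the fingers, y is the line along which they close (so a half turn about z gives the same grasp; the last joint's range is limited). The gripper opens to 85 mm and grips with 20 to 120 N. Pads are 22 mm wide; open, the fingers measure 114 mm over their backs; the gripper's body (76 mm by 85 mm) begins 54 mm behind the grasp point. The pads swing forward as they close: fully open they stand 13 mm farther back than shut.
Start: joints at [-1.146, 0.353, 1.633, -0, 1.155, -0.002], TCP at [0.259, -0.569, 0.216] pointing down, gripper open.
Joint ranges: [-2.63, 2.63], [-0.92, 2.1], [0.06, 2.66], [-1.3, 4.44], [0, 2.69], [-3.02, 3.02]. Speed limits (rad/s): [2.22, 2.22, 2.79, 3.14, 3.14, 3.14].

## Interface

Orientations are given as a unit quaternion [x, y, z, w].
In Python, from bench import state, viewer, arm gives the robot as it stands.
- The arm moves only by the tool move_arm, never from a script. Its argument "moves" is a list of rows, each a list of 3 entries, a list of its own where there are three numbers: the opening, from 0 (shut) to 1 (fully open), then the shift along the tool's x, y, z in m, then the turn about the tool's z in rad. In form: [[jaw, [tx, ty, tz], spin], ...]. A call has 1 to 8 rows; each row shifts and turns the commanded pose from where the row before left it, along the tool's axes as they then stand; what a row does not reach is not made up. A row lasts 1/10 s, in which the tool goes at most 50 mm and 8.59 degrees, less where a joint would pass 70% of its speed; a pose out of reach is approached as far as the arm can. A call is refused whole if a number of a shift passes 0.05 or a number of a turn 0.15, either way. A call with a gripper value outside its range is refused whole. The fingers move at their own pace and stop on an object; "force" is the grip in N (left out, the last holds). Time passes only in rows, so rows that do not move let the fingers close. It gives the time, the measured TCP pose, the force, the opening and the grip force at its end, in the units of the state.
- state(): the state, without advancing time (a new reading comes with each control period).
- viewer.grab_frame(name): name is "scene" or "top" or "wrist"; returns a dict with "img" (384x512x3 uint8, blue, green, red), "intrinsics" (3x3 intrinsics, pixels), "k1" (the pictures are not rectified: a ray, as slopes to the right and down, at radius r is drawn at 1 + k1 r^2 times it, then the intrinsics apply), "origin" and "rotation" of the camera in the world; the wrist camera has in their place "T_tool_cam" (4x4, takes a point from camera to tool coordinates, whose origin is the TCP and whose axes are the flange's). Camera axes: x right, y down, z forward; pixel columns grow to the right and rows downward; lengths in m; the calibration is good to about 2 mm. A picture is of the moment at which its call begins: read the wrist's pose just before it. There is no depth.
- arm.finish_job(): hands the job in; it is judged then, once.
The state is a dict: "t": time; "joints": joint angles; "joint_velocities": joint speeds; "joint_torque": joint torques, N m; "tcp_pos": TCP position; "tool_rot": TCP orientation; "contact_force": force on the tool from outside, world axes, zero at the start; "ft_torque": the same for the moment, N m; "gripper_width": finger opening in m; "grip_force": force on a finger pad.
Only numpy, scipy, OpenCV 4.12 (cv2) and the standard library are available. Lean on these libraries where they do the work, as an engineer would, in place of code of your own. Each camera call takes 0.05 s, during which the arm holds its last target. There are 200 camera calls.

## Task

The plunger of the small dosing pump is still blocked by its white transit clip, deep in the slot under the clear guard: stand the vial that is in the way on the pump's ledge upright on the bench, then drag the clip right out of the slot with the long hook pick and lay the pick down flat on the bench. Now feel that the plunger runs from stop to stop: press its knob down to the lower stop, draw it up to the upper stop, and leave it drawn up. Do not shift or knock over the other things lying and standing around.

Things in the scene. Friction and masses are not known exactly. Their poses are not given: they have to be found in the camera images.
- pump: small aluminium dosing pump, fixed. Origin on the bench; its slot opens to its own -x (roughly to the robot). In mm: base x -95 to +45, 88 wide, top at z 20; the part x -95 to -45 is an open flat ledge in front of the slot. Housing 88 wide from x -45 back: 40 high to x -4, then 56 high. The plunger stands upright at x +12, y 0 and passes through the slot
- slot_mouth (a point): middle of the slot's mouth in the pump's front face (pump x -45, z 28 mm); axes as the pump's, x into the slot. Slot: floor 8 mm below here (level with the ledge), ceiling 8 mm above (a 4 mm clear guard, the clip is seen through it), side walls at y -35 and +35 mm, back wall 84 mm in
- plunger (a joint): height of the plunger above its lower stop, 0 to 0.016 m (upper stop); it stays where it is left (seal friction about 4 N either way). 12 mm stem; a 26 mm collar on it stands 2 mm above the slot floor at 0, so with the 12 mm thick clip in place it cannot go below 0.010
- knob_center (a point): centre of the plunger's black round knob, 34 mm diameter, 22 mm high, upright; moves with the plunger (89 mm above the bench at joint 0). Below it the bare 12 mm stem is free down to a brass bush whose top is 62 mm above the bench
- clip: loose white nylon clip, flat, 12 mm thick, lying on the slot floor. Origin: underside, on the plunger axis when fully home (may stand 4 mm further out, a little askew). Own frame, mm, x into the slot: fork prongs x -8 to 16, |y| 8 to 20, round the stem, open to +x; web x -14 to -8, |y| to 20; neck x -28 to -14, 8 wide; T bar x -35 to -28, |y| to 12. A hook fits the window beside the neck, behind the T bar
- clip_bar (a point): middle of the front face of the clip's T bar, half-way up
- clip_prong_l (a point): end of the clip's left (+y) fork prong, half-way up
- clip_prong_r (a point): end of the clip's right (-y) fork prong, half-way up
- pick_grip (a point): grip point of the 50 g hook pick lying flat on the bench: on its axis, 8 mm above the bench. x along the pick to the hook, z up. In mm from here: grey handle 16 x 16, flat-sided, x -70 to +15; steel shank 4 thick on the axis, +15 to +110; there it turns square to its own +y side (left) as a prong 4 thick whose end reaches y +14
- pick_tip (a point): centre of the rounded end of the pick's prong, x +110, y +12 mm from pick_grip
- solvent_bottle: brown bottle, 48 mm diameter, 105 mm high, standing beside the pump; bystander. Origin at its underside
- objective_case: clear screw case with black cap, 44 mm diameter, 68 mm high, standing beside the pump; bystander. Origin at its underside
- vial_center (a point): centre of a small glass vial with white cap, 23 mm diameter, 48 mm high, standing upright on the pump's ledge in front of the slot, so 44 mm above the bench there and 24 mm when it stands on the bench
- tweezers: steel tweezers, 117 x 11 mm, 9 mm high, lying about 65 mm to the right of the pick, about parallel to it; its long axis is its y; bystander
- petri_dish: glass dish, 58 mm diameter, 15 mm high, about 80 mm to the left of the pick; bystander
There are look-alikes about, which are no part of the job. Leave any pink or yellow look-alike of the part that bears vial_center alone.

How it is judged:
By the outcome, as a careful person would: the job done as asked, in the order asked, and still so for the second after the job is handed in, with the robot touching nothing.
It also fails if it takes over 70 s, if anything falls off the work surface, if the arm or the gripper's body presses on something with over 40 N, if the wrist force passes 120 N, or if a joint passes its speed limit or range.

## Working session

There is one attempt and no reset: what is moved stays moved. The work goes in short steps, Python scripts to look and compute and a tool call to move; the robot and the scene stay as the last step left them, time stands still between calls to the robot, and variables do not carry over. Pictures are saved under pics/ and viewed, at most 10 in all, crops included, and the job is handed in when it is done.

Besides the shell and the picture viewer there is one more tool, called after "Emit:" as a command line: name --argument value ..., lists and objects as JSON in quotes. move_arm: Moves the arm, as the interface text tells. Its arguments: {"type":"object","properties":{"moves":{"type":"array","items":{"type":"array"}},"force":{"type":"number"}},"required":["moves"]}

```bash
mkdir -p pics; ls; cat > h.py <<'E'
import numpy as np, cv2, json
from bench import state, viewer, arm
from scipy.spatial.transform import Rotation as R
def grab(name,fn):
    s=state(); f=viewer.grab_frame(name); cv2.imwrite('pics/'+fn+'.png',f['img'])
    if name=='wrist':
        T=np.array(f['T_tool_cam']); Rt=R.from_quat(s['tool_rot']).as_matrix() 
        o=Rt@T[:3,3]+np.array(s['tcp_pos']); rot=Rt@T[:3,:3]
    else: o=np.array(f['origin']); rot=np.array(f['rotation'])
    np.savez('pics/'+fn+'.npz',K=f['intrinsics'],k1=f['k1'],o=o,R=rot)
    return f['img']
def ray(fn,px):
    d=np.load('pics/'+fn+'.npz'); K=d['K']; k1=float(d['k1'])
    q=np.array([(px[0]-K[0,2])/K[0,0],(px[1]-K[1,2])/K[1,1]]); u=q.copy()
    for _ in range(20): u=q/(1+k1*(u@u))
    return d['o'],d['R']@np.array([u[0],u[1],1])
def atz(fn,px,z):
    o,v=ray(fn,px); return o+v*(z-o[2])/v[2]
def proj(fn,p):
    d=np.load('pics/'+fn+'.npz'); c=d['R'].T@(np.array(p)-d['o']); u=c[:2]/c[2]; u=u*(1+float(d['k1'])*(u@u))
    K=d['K']; return np.array([K[0,0]*u[0]+K[0,2],K[1,1]*u[1]+K[1,2]])
def tri(a,pa,b,pb):
    o1,v1=ray(a,pa);o2,v2=ray(b,pb)
    s=np.linalg.lstsq(np.stack([v1,-v2],1),o2-o1,rcond=None)[0]
    p,q=o1+s[0]*v1,o2+s[1]*v2; return (p+q)/2,np.linalg.norm(p-q)
E
python3 - <<'E'
from h import *
print(state())
a=grab('scene','s0');b=grab('top','t0')
for n in('s0','t0'):
    d=np.load(f'pics/{n}.npz');print(n,d['o'],d['R'].round(2),d['K'],d['k1'])
cv2.imwrite('pics/s0b.png',cv2.resize(a,(800,600)));cv2.imwrite('pics/t0b.png',cv2.resize(b,(800,600),interpolation=cv2.INTER_CUBIC))
E
```

```text
pics
{'t': 0.0, 'joints': array([-1.14639994e+00,  3.53665170e-01,  1.63413282e+00, -2.94094026e-05,
        1.15519601e+00, -2.40116128e-03]), 'joint_velocities': array([ 0.00077039,  0.00212695, -0.00104295,  0.00147591,  0.00017552,
       -0.00038054]), 'joint_torque': array([-7.11791381e-04, -6.05263138e+01, -3.42067194e+01, -2.36354573e-06,
        9.59174184e-03, -1.43004661e-05]), 'tcp_pos': array([ 0.25850957, -0.56848656,  0.21505163]), 'tool_rot': array([ 9.77315260e-01,  2.11788555e-01, -1.59896466e-04, -6.82317824e-04]), 'contact_force': array([ 0.05409562, -0.27582761,  0.97983571]), 'ft_torque': array([ 0.01347342,  0.00178655, -0.01413181]), 'grip_force': 0.0, 'gripper_width': 0.08562578639412599}
s0 [0.05889267 0.57875651 0.7317656 ] [-0.28  0.87 -0.39  0.13] [[372.44246193   0.         257.38963957]
 [  0.         372.44246193 192.27415591]
 [  0.           0.           1.        ]] -0.030298760504354177
t0 [ 0.33383278 -0.01407541  1.33606405] [-0.7   0.71 -0.03  0.04] [[449.63279431   0.         254.50925473]
 [  0.         449.63279431 200.20438615]
 [  0.           0.           1.        ]] -0.14743228722118817
```

View pics/t0b.png

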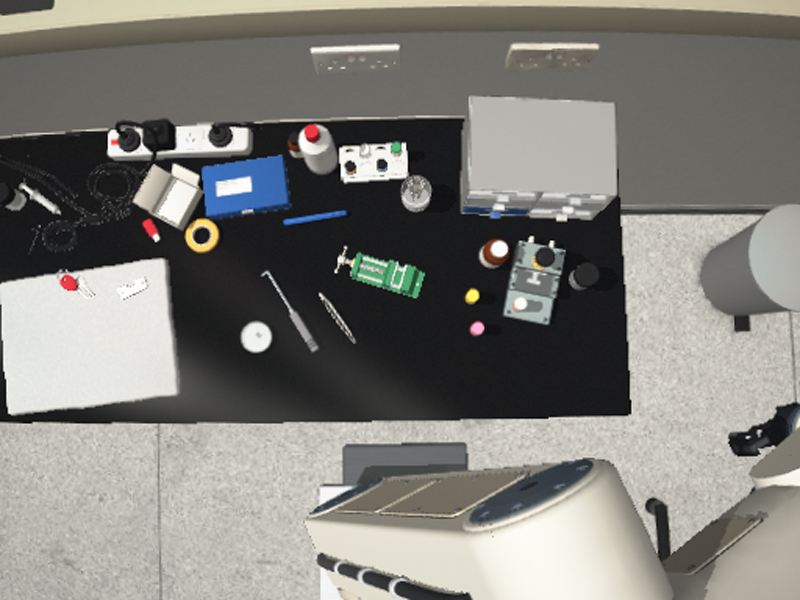

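View pics/s0b.png

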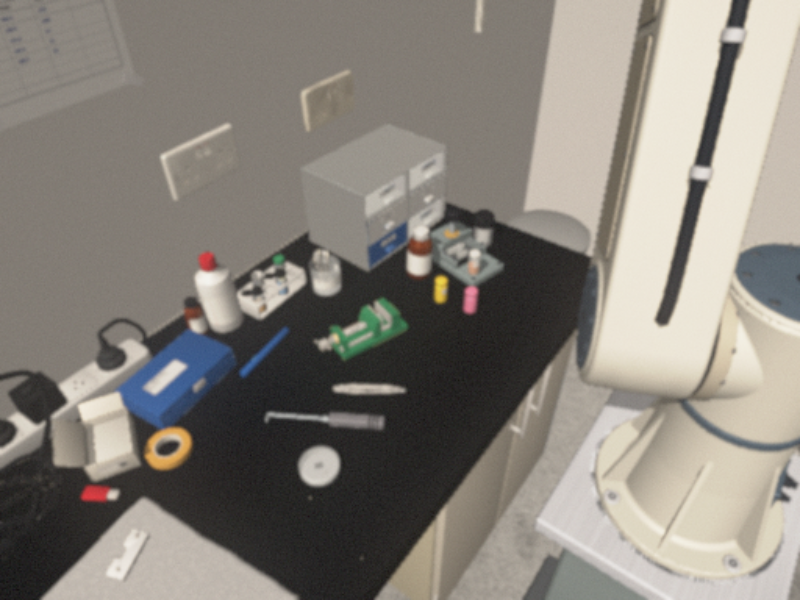

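Top view (800-px coordinates): vial at (520,303) on the pump ledge, knob (543,257), pick from handle (315,350) to hook (264,273), dish (256,337), tweezers (337,318), bottle (493,252), case (584,277).

```bash
python3 - <<'E'
s=open('h.py').read()
s=s.replace("    np.savez(","    rot=R.from_quat(rot).as_matrix() if rot.size==4 else rot\n    np.savez(")
open('h.py','w').write(s)
from h import *
for n in('s0','t0'):
    d=dict(np.load(f'pics/{n}.npz'));
    if d['R'].size==4: d['R']=R.from_quat(d['R']).as_matrix(); np.savez(f'pics/{n}.npz',**d)
P=lambda x,y:np.array([x,y])*.64
for n,p,z in [('vialtop',(520,303),.068),('knob',(543,257),.105),('handle end',(316,350),.008),('handle/shank',(289,316),.008),('hookcorner',(268,274),.008),('hooktip',(263,274),.008),('dish',(256,337),.01),('tw a',(320,293),.005),('tw b',(354,342),.005),('bottle',(497,249),.105),('case',(581,277),.068),('ledgeFL',(503,318),.02),('ledgeFR',(549,324),.02),('yellow',(472,296),.04),('pink',(477,328),.04),('vise',(380,274),.03),('edge',(400,420),0),('cabinet corner',(612,215),.0)]:
    print(n,atz('t0',P(*p),z).round(3))
print(tri('t0',P(520,303),'s0',P(475,256)))
s=state();print(R.from_quat(s['tool_rot']).as_matrix().round(3))
f=viewer.grab_frame('wrist');print(np.array(f['T_tool_cam']).round(3),f['intrinsics'])
E
```

```text
vialtop [ 0.482 -0.222  0.068]
knob [ 0.56  -0.26   0.105]
handle end [0.407 0.159 0.008]
handle/shank [0.473 0.21  0.008]
hookcorner [0.555 0.251 0.008]
hooktip [0.555 0.261 0.008]
dish [0.433 0.274 0.01 ]
tw a [0.516 0.151 0.005]
tw b [0.421 0.086 0.005]
bottle [ 0.576 -0.178  0.105]
case [ 0.528 -0.336  0.068]
ledgeFL [ 0.46  -0.196  0.02 ]
ledgeFR [ 0.447 -0.283  0.02 ]
yellow [ 0.5   -0.137  0.04 ]
pink [ 0.44  -0.144  0.04 ]
vise [0.547 0.034 0.03 ]
edge [0.272 0.002 0.   ]
cabinet corner [ 0.661 -0.422  0.   ]
(array([ 0.48249927, -0.22354345,  0.05838251]), np.float64(0.001978151561613684))
[[ 0.91   0.414 -0.001]
 [ 0.414 -0.91   0.001]
 [ 0.    -0.001 -1.   ]]
[[-0.001 -0.95  -0.313  0.08 ]
 [ 1.    -0.001  0.     0.   ]
 [-0.001 -0.313  0.95  -0.158]
 [ 0.     0.     0.     1.   ]] [[270.11197284   0.         257.5815637 ]
 [  0.         270.11197284 188.59379871]
 [  0.           0.           1.        ]]
```

```bash
cat >> h.py <<'E'
def yaw(): 
    M=R.from_quat(state()['tool_rot']).as_matrix(); return np.arctan2(M[1,0],M[0,0])
def plan(p,yw=None,step=.035):
    s=state(); M=R.from_quat(s['tool_rot']).as_matrix(); y=yaw()
    sp=0 if yw is None else -((yw-y+np.pi)%(2*np.pi)-np.pi)
    M2=M@R.from_euler('z',sp).as_matrix(); d=M2.T@(np.array(p)-s['tcp_pos'])
    n=max(1,int(np.ceil(np.linalg.norm(d)/step)))
    print('tcp',s['tcp_pos'].round(4),'yaw',round(y,4),'t',round(s['t'],2),'| spin first',sp.round(4) if yw is not None else 0,'then shift',d.round(4),'=',n,'x',(d/n).round(4))
E
python3 - <<'E'
from h import *
plan([.50,-.235,.20],-.148)
E
```

```text
tcp [ 0.2586 -0.5686  0.2152] yaw 0.4268 t 0.15 | spin first 0.5748 then shift [ 0.1896 -0.3655  0.0154] = 12 x [ 0.0158 -0.0305  0.0013]
```

Emit:
move_arm --moves '[[0.5,[0,0,0],0.144],[0.5,[0,0,0],0.144],[0.5,[0,0,0],0.144],[0.5,[0,0,0],0.144],[0.5,[0.016,-0.03,0.001],0],[0.5,[0.016,-0.03,0.001],0],[0.5,[0.016,-0.03,0.001],0],[0.5,[0.016,-0.03,0.001],0]]' --force 40

```text
t: 0.95
tcp_pos: [0.3403, -0.4586, 0.2115]
tool_rot: [0.997, -0.075, -0.0, -0.0]
contact_force: [0.1, 0.1, 0.0]
gripper_width: 0.0425
grip_force: 0.0
```

Emit:
move_arm --moves '[[0.5,[0.016,-0.03,0.001],0],[0.5,[0.016,-0.03,0.001],0],[0.5,[0.016,-0.03,0.001],0],[0.5,[0.016,-0.03,0.001],0],[0.5,[0.016,-0.03,0.001],0],[0.5,[0.016,-0.03,0.001],0],[0.5,[0.016,-0.03,0.001],0],[0.5,[0.016,-0.03,0.001],0]]'

```text
t: 1.75
tcp_pos: [0.5027, -0.2402, 0.2036]
tool_rot: [0.997, -0.075, -0.0, -0.0]
contact_force: [-0.8, 0.1, 0.3]
gripper_width: 0.0424
grip_force: 0.0
```

```bash
python3 - <<'E'
from h import *
s=state();print(s['t'],s['tcp_pos'],yaw(),s['contact_force'])
a=grab('wrist','w1');cv2.imwrite('pics/w1b.png',cv2.resize(a,(800,600),interpolation=cv2.INTER_CUBIC))
E
```

```text
1.75 [ 0.5026531  -0.24017811  0.20359471] -0.149185923495493 [-0.83817715  0.08812071  0.29661915]
```

View pics/w1b.png

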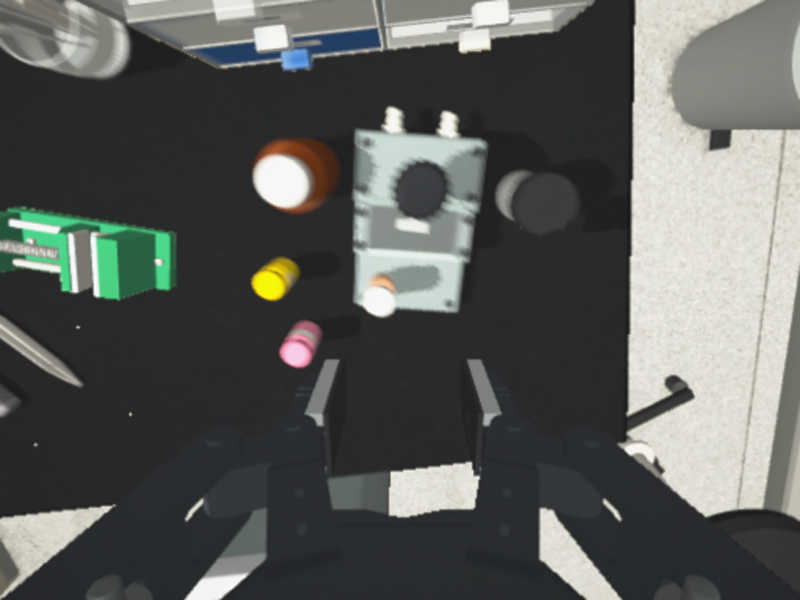

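Wrist view (800 px): vial cap (379,300), knob top (421,187), ledge front corners (355,304),(459,311), housing back corners (356,130),(487,140); the clip shows white at (411,226).

```bash
python3 - <<'E'
from h import *
s=state();print(s['t'],s['tcp_pos'],s['joint_velocities'].round(3))
a=grab('wrist','w2')
c=a[110:215,215:325];cv2.imwrite('pics/w2b.png',cv2.resize(c,(770,735)[:2] if 0 else (628,600),interpolation=cv2.INTER_CUBIC))
P=lambda x,y:np.array([x,y])*.64
for n,p,z in [('vialtop',(379,300),.068),('knob',(421,187),.112),('FL',(355,304),.02),('FR',(459,311),.02),('BL',(356,130),.056),('BR',(487,140),.056),('bottle',(285,182),.105),('case',(546,204),.068),('yellow',(275,280),.04),('pink',(298,350),.04)]:
    print(n,atz('w1',P(*p),z).round(4))
E
```

```text
1.8 [ 0.50514163 -0.2368961   0.20350135] [-0.059 -0.01   0.013 -0.018  0.002 -0.109]
vialtop [ 0.485  -0.2205  0.068 ]
knob [ 0.5638 -0.2606  0.112 ]
FL [ 0.4686 -0.1942  0.02  ]
FR [ 0.4489 -0.2819  0.02  ]
BL [ 0.6034 -0.224   0.056 ]
BR [ 0.5838 -0.3112  0.056 ]
bottle [ 0.5782 -0.1819  0.105 ]
case [ 0.5366 -0.3453  0.068 ]
yellow [ 0.5047 -0.1385  0.04  ]
pink [ 0.4421 -0.1427  0.04  ]
```

View pics/w2b.png

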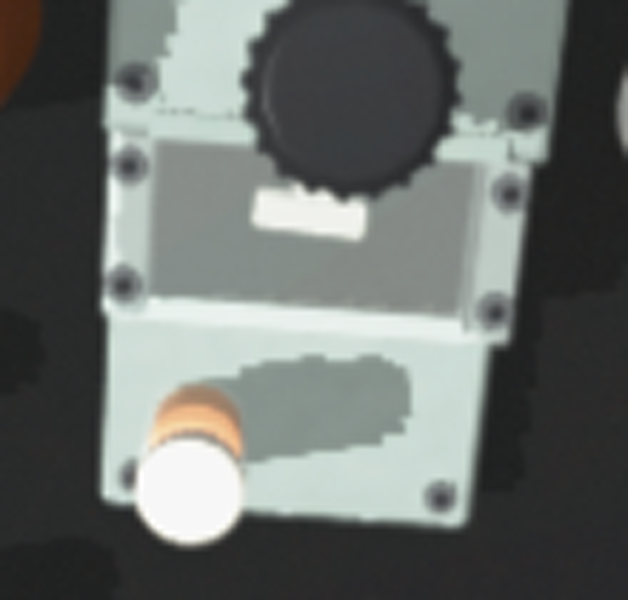

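```bash
python3 - <<'E'
from h import *
C=lambda x,y:np.array([215+x*110/628,110+y*.175])
o={}
for n,p,z in [('vialtop',(190,490),.068),('knob',(350,92),.110),('FL',(103,503),.02),('FR',(466,524),.02),('HL',(103,308),.04),('HR',(508,342),.04),('SR',(548,160),.056),('Tfl',(252,230),.032),('Tfr',(363,241),.032),('Tbl',(258,188),.032)]:
    o[n]=atz('w2',C(*p),z); print(n,o[n].round(4))
y=o['FL']-o['FR']; y2=o['HL']-o['HR'];print(np.linalg.norm(y),np.linalg.norm(y2),np.arctan2(-y[0],y[1]),np.arctan2(-y2[0],y2[1]))
a=-.165
for a in(-.2,-.185,-.17):
  x=np.array([np.cos(a),np.sin(a)]);yy=np.array([-x[1],x[0]])
  og=((o['FL']+o['FR'])[:2]/2+.095*x+(o['HL']+o['HR'])[:2]/2+.045*x)/2
  print(a,og,{k:np.round([(v[:2]-og)@x,(v[:2]-og)@yy],4) for k,v in o.items()})
E
```

```text
vialtop [ 0.4823 -0.2227  0.068 ]
knob [ 0.5597 -0.2626  0.11  ]
FL [ 0.4654 -0.1975  0.02  ]
FR [ 0.4474 -0.2817  0.02  ]
HL [ 0.5159 -0.2084  0.04  ]
HR [ 0.4957 -0.2931  0.04  ]
SR [ 0.5356 -0.3023  0.056 ]
Tfl [ 0.5263 -0.2421  0.032 ]
Tfr [ 0.5204 -0.2654  0.032 ]
Tbl [ 0.5351 -0.2447  0.032 ]
0.08610622385568584 0.08712551148050612 -0.21040025700209322 -0.2346868297482979
-0.2 [ 0.54969319 -0.25908614] {'vialtop': array([-0.0733,  0.0222]), 'knob': array([ 0.0105, -0.0015]), 'FL': array([-0.0949,  0.0436]), 'FR': array([-0.0958, -0.0425]), 'HL': array([-0.0432,  0.043 ]), 'HR': array([-0.0462, -0.0441]), 'SR': array([-0.0052, -0.0451]), 'Tfl': array([-0.0263,  0.012 ]), 'Tfr': array([-0.0274, -0.012 ]), 'Tbl': array([-0.0172,  0.0112])}
-0.185 [ 0.54989407 -0.25805555] {'vialtop': array([-0.073 ,  0.0223]), 'knob': array([ 0.0105, -0.0027]), 'FL': array([-0.0942,  0.044 ]), 'FR': array([-0.0964, -0.0421]), 'HL': array([-0.0425,  0.0426]), 'HR': array([-0.0468, -0.0444]), 'SR': array([-0.0059, -0.0461]), 'Tfl': array([-0.0261,  0.0113]), 'Tfr': array([-0.0276, -0.0127]), 'Tbl': array([-0.017 ,  0.0104])}
-0.17 [ 0.55007946 -0.25702205] {'vialtop': array([-0.0726,  0.0223]), 'knob': array([ 0.0105, -0.0039]), 'FL': array([-0.0936,  0.0443]), 'FR': array([-0.097 , -0.0417]), 'HL': array([-0.0419,  0.0422]), 'HR': array([-0.0475, -0.0448]), 'SR': array([-0.0066, -0.0471]), 'Tfl': array([-0.0259,  0.0107]), 'Tfr': array([-0.0278, -0.0133]), 'Tbl': array([-0.0169,  0.0096])}
```

```bash
python3 - <<'E'
from h import *
plan([.482,-.2225,.11],-.215)
E
```

```text
tcp [ 0.5039 -0.2386  0.2035] yaw -0.1463 t 1.85 | spin first 0.0687 then shift [-0.0248 -0.011   0.0935] = 3 x [-0.0083 -0.0037  0.0312]
```

Emit:
move_arm --moves '[[0.5,[0,0,0],0.069],[0.5,[-0.0083,-0.0037,0.031],0],[0.5,[-0.0083,-0.0037,0.031],0],[0.5,[-0.0083,-0.0037,0.031],0],[0.5,[0,0,0],0]]'

```text
t: 2.35
tcp_pos: [0.4761, -0.2238, 0.1072]
tool_rot: [0.994, -0.109, -0.004, -0.001]
contact_force: [-0.1, -0.6, 0.5]
gripper_width: 0.0426
grip_force: 0.0
```

```bash
python3 - <<'E'
from h import *
plan([.482,-.2225,.045],-.215)
a=grab('wrist','w3');print(proj('w3',[.482,-.2225,.068]))
c=a[200:384,150:370];cv2.imwrite('pics/w3b.png',cv2.resize(c,(717,600),interpolation=cv2.INTER_CUBIC))
E
```

```text
tcp [ 0.4761 -0.2238  0.1072] yaw -0.2183 t 2.35 | spin first -0.0033 then shift [ 0.0059 -0.0024  0.0622] = 2 x [ 0.003  -0.0012  0.0311]
[253.88060337 200.56085101]
```

View pics/w3b.png

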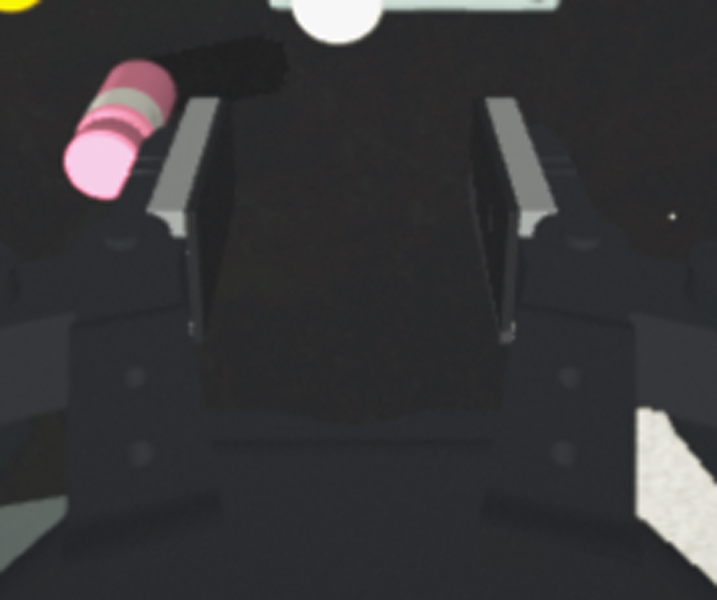

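The vial cap shows at (253,199), where predicted (254,200.5). Going down.

Emit:
move_arm --moves '[[0.5,[0.006,-0.0024,0.0],0],[0.5,[0,0,0.021],0],[0.5,[0,0,0.021],0],[0.5,[0,0,0.02],0],[0.5,[0,0,0],0],[0.2,[0,0,0],0],[0.1,[0,0,0],0],[0.1,[0,0,0],0]]' --force 40

```text
t: 3.2
tcp_pos: [0.4881, -0.2248, 0.0505]
tool_rot: [0.994, -0.109, 0.001, 0.0]
contact_force: [0.1, 0.2, 6.6]
gripper_width: 0.0166
grip_force: 39.0
```

Emit:
move_arm --moves '[[0.1,[0,0,0],0],[0.1,[0,0,0],0]]'

```text
t: 3.4
tcp_pos: [0.4881, -0.2248, 0.0504]
tool_rot: [0.994, -0.109, 0.002, 0.0]
contact_force: [0.0, -0.4, 7.4]
gripper_width: 0.0168
grip_force: 39.6
```

```bash
python3 - <<'E'
from h import *
plan([.37,-.06,.10]);plan([.37,-.06,state()['tcp_pos'][2]-.02])
E
```

```text
tcp [ 0.4881 -0.2248  0.0504] yaw -0.2182 t 3.4 | spin first 0 then shift [-0.1508 -0.1353 -0.0501] = 6 x [-0.0251 -0.0225 -0.0084]
tcp [ 0.4881 -0.2248  0.0504] yaw -0.2182 t 3.4 | spin first 0 then shift [-0.151  -0.1353  0.0194] = 6 x [-0.0252 -0.0226  0.0032]
```

```bash
python3 - <<'E'
from h import *
a=grab('wrist','w4')
c=a[130:384,110:410];cv2.imwrite('pics/w4b.png',cv2.resize(c,(709,600),interpolation=cv2.INTER_CUBIC))
E
```

```text
(no output)
```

View pics/w4b.png

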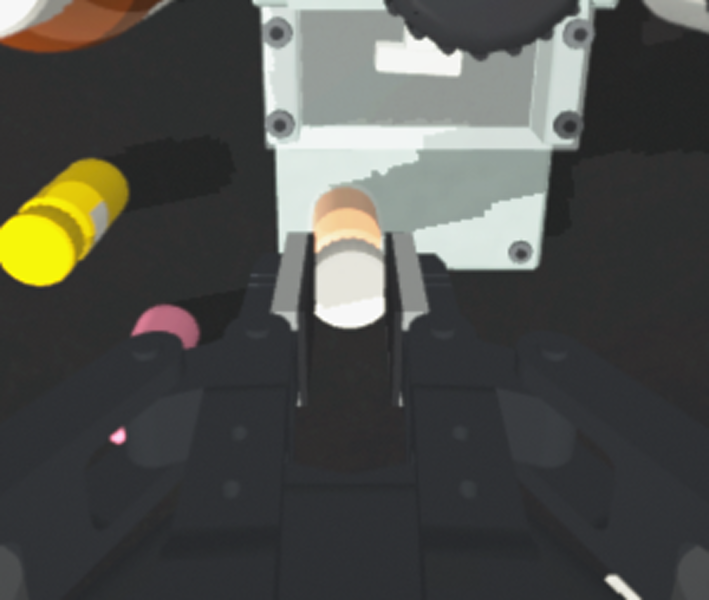

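```bash
python3 - <<'E'
from h import *
s=state()
M=R.from_quat(s['tool_rot']).as_matrix();t=s['tcp_pos']
f=lambda p:((proj('w4',p)-[110,130])*600/254).round(0)
for z in(.02,.044,.068): print(z,f([.482,-.2225,z]))
for d in ([0.011,.0085,.014],[.011,-.0085,.014],[-.011,.0085,.014],[0,0,0]): print(f(t+M@np.array(d)))
b=np.array([.5495,-.26,.0]);x=np.array([np.cos(-.215),np.sin(-.215),0]);y=np.array([-x[1],x[0],0])
print(f(b-.095*x+.044*y+[0,0,.02]),f(b-.095*x-.044*y+[0,0,.02]),s['contact_force'],s['gripper_width'])
E
```

```text
0.02 [345. 212.]
0.044 [344. 247.]
0.068 [344. 291.]
[377. 181.]
[318. 181.]
[376. 248.]
[347. 237.]
[280. 270.] [543. 268.] [1.54628906 0.82461456 7.54789538] 0.016898237847678247
```

Emit:
move_arm --moves '[[0.1,[0,0,-0.01],0],[0.1,[0,0,-0.015],0],[0.1,[0,0,-0.02],0],[0.1,[0,0,0],0],[0.1,[0,0,0],0]]'

```text
t: 3.95
tcp_pos: [0.4869, -0.2244, 0.0946]
tool_rot: [0.994, -0.109, 0.001, 0.0]
contact_force: [0.9, -0.5, 0.3]
gripper_width: 0.0171
grip_force: 39.0
```

```bash
python3 - <<'E'
from h import *
b=grab('wrist','w5');a=cv2.imread('pics/w4.png')
# region of vial in w4 vs w5
A=a[205:272,238:278];r=cv2.matchTemplate(b[180:330,215:300],A,cv2.TM_CCOEFF_NORMED);print(cv2.minMaxLoc(r),'same pos would be',(23,25))
s=state();print(s['tcp_pos'],s['contact_force'],s['gripper_width'],s['grip_force'])
E
```

```text
(-0.19541427493095398, 0.892896294593811, (0, 17), (23, 25)) same pos would be (23, 25)
[ 0.48642339 -0.22416943  0.09391419] [0.1792776  0.09920235 0.62429925] 0.01658611805961087 39.035777281969786
```

```bash
python3 - <<'E'
from h import *
plan([.37,-.06,.0945])
E
```

```text
tcp [ 0.4864 -0.2242  0.0939] yaw -0.2182 t 4.0 | spin first 0 then shift [-0.1492 -0.1351 -0.0006] = 6 x [-0.0249 -0.0225 -0.0001]
```

Emit:
move_arm --moves '[[0.1,[-0.015,-0.0135,0],0],[0.1,[-0.03,-0.027,0],0],[0.1,[-0.03,-0.027,0],0],[0.1,[-0.03,-0.027,0],0],[0.1,[-0.03,-0.027,0],0],[0.1,[-0.0145,-0.0135,0],0],[0.1,[0,0,0.02],0],[0.1,[0,0,0.02],0]]'

```text
t: 4.8
tcp_pos: [0.3696, -0.0595, 0.0534]
tool_rot: [0.994, -0.108, 0.0, 0.0]
contact_force: [0.6, -0.2, 0.3]
gripper_width: 0.0171
grip_force: 39.1
```

Emit:
move_arm --moves '[[0.1,[0,0,0.015],0],[0.1,[0,0,0],0],[0.1,[0,0,0],0],[0.1,[0,0,0.003],0],[0.1,[0,0,0],0]]'

```text
t: 5.3
tcp_pos: [0.3702, -0.0601, 0.0361]
tool_rot: [0.994, -0.109, 0.0, 0.0]
contact_force: [-0.6, -0.2, 0.6]
gripper_width: 0.0171
grip_force: 39.1
```

Emit:
move_arm --moves '[[0.1,[0,0,0.002],0],[0.1,[0,0,0],0],[0.1,[0,0,0.002],0],[0.1,[0,0,0],0],[0.1,[0,0,0],0]]'

```text
t: 5.8
tcp_pos: [0.3698, -0.06, 0.0317]
tool_rot: [0.994, -0.109, -0.0, -0.0]
contact_force: [-0.4, -0.0, 0.2]
gripper_width: 0.0168
grip_force: 39.1
```

Emit:
move_arm --moves '[[0.1,[0,0,0.001],0],[0.1,[0,0,0.001],0],[0.1,[0,0,0],0],[0.1,[0,0,0],0]]'

```text
t: 6.2
tcp_pos: [0.3709, -0.0601, 0.0303]
tool_rot: [0.994, -0.109, 0.001, -0.0]
contact_force: [0.2, 0.8, 10.5]
gripper_width: 0.0169
grip_force: 42.2
```

Emit:
move_arm --moves '[[0.1,[0,0,-0.0007],0],[0.25,[0,0,0],0],[0.35,[0,0,0],0],[0.5,[0,0,0],0],[0.5,[0,0,0],0],[0.5,[0,0,-0.02],0],[0.5,[0,0,-0.03],0],[0.5,[0,0,-0.04],0]]'

```text
t: 7.0
tcp_pos: [0.3685, -0.0598, 0.1205]
tool_rot: [0.994, -0.109, -0.002, -0.0]
contact_force: [1.1, -0.4, -0.0]
gripper_width: 0.0428
grip_force: 0.0
```

Emit:
move_arm --moves '[[0.5,[0,0,-0.04],0],[0.5,[0,0,0],0],[0.5,[0,0,0],0]]'

```text
t: 7.3
tcp_pos: [0.3704, -0.0601, 0.1611]
tool_rot: [0.994, -0.109, 0.001, 0.0]
contact_force: [-0.2, 1.2, -0.6]
gripper_width: 0.0429
grip_force: 0.0
```

```bash
python3 - <<'E'
from h import *
b=grab('wrist','w6'); print(proj('w6',[.37,-.06,.024]),proj('w6',[.365,-.06,.048]))
hs=cv2.cvtColor(b,cv2.COLOR_BGR2HSV); m=((b.min(2)>180)*255).astype(np.uint8)
n,l,st,ce=cv2.connectedComponentsWithStats(m)
for i in range(1,n):
    if st[i,4]>60: print(st[i],ce[i].round(1),atz('w6',ce[i],.048).round(4))
plan([.47,.185,.15],.557)
E
```

```text
[257.16571112 175.20746357] [258.17443682 185.67682084]
[ 18   0  16  37 257] [25.  12.1] [0.5662 0.1058 0.048 ]
[135   0   6  42 180] [137.4  20.7] [0.5375 0.0111 0.048 ]
[147   0  12  45 280] [154.7  21.4] [ 0.5335 -0.0037  0.048 ]
[ 369    0   93   56 4637] [414.   26.7] [ 0.4797 -0.2277  0.048 ]
[ 81   8  38  10 157] [100.1  12.5] [0.5508 0.0409 0.048 ]
[ 79  30  48  10 282] [102.2  34.5] [0.5342 0.0458 0.048 ]
[317  83  21  22 379] [326.9  93.4] [ 0.4406 -0.1437  0.048 ]
[ 38  85  87  68 299] [ 71.5 111.1] [0.4788 0.1007 0.048 ]
[  0 121  55  52 577] [ 27.3 148.8] [0.4545 0.1607 0.048 ]
[246 177  20  20 331] [255.5 186.3] [ 0.3649 -0.0571  0.048 ]
[  311   193   201   182 13407] [440.8 273.7] [ 0.2108 -0.248   0.048 ]
[ 378  207   66   27 1044] [419.4 221.2] [ 0.2859 -0.2252  0.048 ]
[   2  258  184   92 5094] [ 71.7 299.4] [0.2716 0.196  0.048 ]
[215 309  91  22 978] [270.2 320.6] [ 0.1873 -0.0361  0.048 ]
[ 346  325   51   59 1179] [365.5 358.5] [ 0.0963 -0.1479  0.048 ]
[ 119  333   52   51 1167] [149.4 359.6] [0.1575 0.1358 0.048 ]
tcp [ 0.3695 -0.06    0.1601] yaw -0.2183 t 7.35 | spin first -0.7753 then shift [ 0.2148 -0.1548  0.0101] = 8 x [ 0.0269 -0.0194  0.0013]
```

Emit:
move_arm --moves '[[0.5,[0,0,0],-0.13],[0.5,[0,0,0],-0.13],[0.5,[0,0,0],-0.13],[0.5,[0,0,0],-0.13],[0.5,[0,0,0],-0.13],[0.5,[0,0,0],-0.125],[0.5,[0.027,-0.019,0],0],[0.5,[0.027,-0.019,0],0]]'

```text
t: 8.15
tcp_pos: [0.3946, 0.001, 0.1589]
tool_rot: [0.962, 0.274, -0.002, -0.0]
contact_force: [-0.5, 0.1, -0.7]
gripper_width: 0.0426
grip_force: 0.0
```

Emit:
move_arm --moves '[[0.5,[0.027,-0.019,0],0],[0.5,[0.027,-0.019,0],0],[0.5,[0.027,-0.019,0],0],[0.5,[0.027,-0.019,0],0],[0.5,[0.027,-0.019,0],0],[0.5,[0.027,-0.019,0],0],[0.5,[0,0,0],0],[0.5,[0,0,0],0]]'

```text
t: 8.95
tcp_pos: [0.4716, 0.183, 0.1585]
tool_rot: [0.961, 0.276, -0.002, 0.0]
contact_force: [0.3, -0.5, -0.6]
gripper_width: 0.0425
grip_force: 0.0
```

```bash
python3 - <<'E'
from h import *
s=state();print(s['tcp_pos'],yaw(),s['joint_velocities'].round(3))
a=grab('wrist','w7')
for p in [(.407,.159,.008),(.473,.21,.008),(.555,.251,.008)]: print(proj('w7',p))
cv2.imwrite('pics/w7b.png',cv2.resize(a,(800,600),interpolation=cv2.INTER_CUBIC))
E
```

```text
[0.47163861 0.18302    0.15853171] 0.5582719874180074 [-0.022 -0.023  0.018 -0.002  0.008 -0.003]
[246.25567959 222.82430702]
[238.09274659 157.87913826]
[244.27837878  72.79105969]
```

View pics/w7b.png

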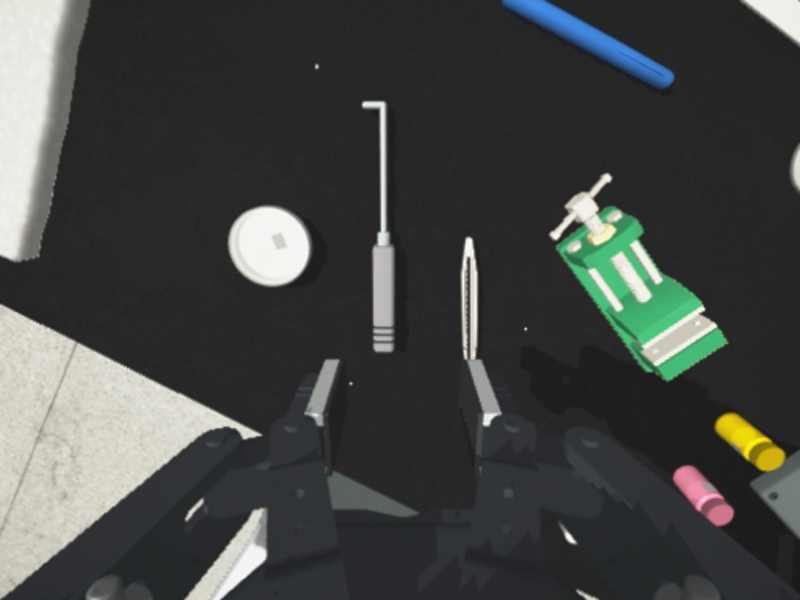

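Pick in view (800 px): handle rear end (384,351), handle front (384,247), ferrule end (384,233), hook corner (383,104), prong end (363,104); dish (270,245), tweezers x≈470.

```bash
python3 - <<'E'
from h import *
P=lambda x,y:np.array([x,y])*.64
q={}
for n,p,z in [('rear',(384,349),.012),('front',(384,245),.016),('fer',(384,233),.011),('corner',(382.5,104),.010),('tip',(363,104.5),.010),('shk',(384,225),.010)]:
    q[n]=atz('w7',P(*p),z);print(n,q[n].round(4))
d=(q['corner']-q['rear'])[:2];L=np.linalg.norm(d);a=np.arctan2(d[1],d[0]);print(L,a,np.linalg.norm((q['corner']-q['tip'])[:2]))
g=q['rear'][:2]+.07*d/L; g2=q['corner'][:2]-.11*d/L
print(g,g2); g=(g+g2)/2
u=d/L
plan([*(g-.0*u),.08],a)
E
```

```text
rear [0.4078 0.16   0.012 ]
front [0.4804 0.2037 0.016 ]
fer [0.487  0.2079 0.011 ]
corner [0.5603 0.2535 0.01  ]
tip [0.5532 0.2644 0.01  ]
shk [0.4918 0.2109 0.01  ]
0.1789195278799133 0.5496777104491014 0.013014632763712071
[0.46746671 0.19657373] [0.4665454  0.19600928]
tcp [0.4715 0.1824 0.1588] yaw 0.5574 t 9.0 | spin first 0.0078 then shift [ 0.0037 -0.0141  0.0788] = 3 x [ 0.0012 -0.0047  0.0263]
```

Emit:
move_arm --moves '[[0.5,[-0.0042,-0.007,0.025],0.008],[0.5,[-0.0042,-0.007,0.025],0],[0.5,[0,0,0.028],0],[0.5,[0,0,0],0],[0.5,[0,0,0],0]]'

```text
t: 9.5
tcp_pos: [0.4578, 0.1897, 0.0824]
tool_rot: [0.963, 0.271, -0.001, 0.0]
contact_force: [1.8, -0.4, 0.1]
gripper_width: 0.0425
grip_force: 0.0
```

```bash
python3 - <<'E'
from h import *
a=.5497;u=np.array([np.cos(a),np.sin(a)]);g=np.array([.467,.1963])-.012*u
plan([*g,.018],a)
E
```

```text
tcp [0.4578 0.1897 0.0824] yaw 0.5479 t 9.5 | spin first -0.0018 then shift [-0.0005 -0.0008  0.0644] = 2 x [-0.0003 -0.0004  0.0322]
```

Emit:
move_arm --moves '[[0.5,[-0.0005,-0.0008,0.024],0],[0.5,[0,0,0.024],0],[0.5,[0,0,0.012],0],[0.5,[0,0,0.003],0],[0.5,[0,0,0],0],[0.5,[0,0,0],0]]'

```text
t: 10.1
tcp_pos: [0.4584, 0.1913, 0.0205]
tool_rot: [0.963, 0.271, 0.001, -0.0]
contact_force: [-0.2, 0.0, 0.4]
gripper_width: 0.0427
grip_force: 0.0
```

Emit:
move_arm --moves '[[0.3,[0,0,0],0],[0.15,[0,0,0],0],[0.1,[0,0,0],0],[0.1,[0,0,0],0],[0.1,[0,0,0],0]]' --force 60

```text
t: 10.6
tcp_pos: [0.4575, 0.1911, 0.0196]
tool_rot: [0.963, 0.271, 0.0, -0.0]
contact_force: [0.0, -0.7, -0.1]
gripper_width: 0.0082
grip_force: 0.0
```

```bash
python3 - <<'E'
from h import *
a=grab('wrist','w8')
print(arm.finger_overhang)
s=state();M=R.from_quat(s['tool_rot']).as_matrix()
for d in ([.011,.004,.014],[.011,.004,0],[.011,.004,-.014]): print(proj('w8',s['tcp_pos']+M@np.array(d)))
c=a[40:340,110:410];cv2.imwrite('pics/w8b.png',cv2.resize(c,(600,600),interpolation=cv2.INTER_CUBIC))
E
```

```text
0.014
[262.75945612 205.85343132]
[263.17224527 214.06509874]
[263.65391906 223.64925501]
```

View pics/w8b.png

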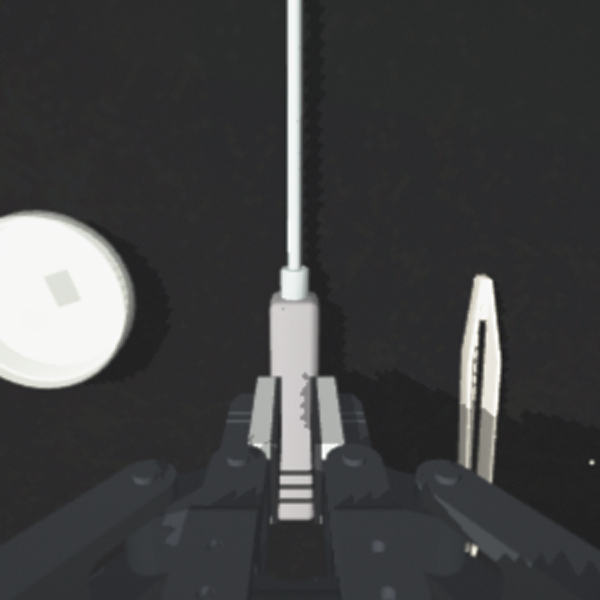

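The picture shows the handle (270–318 wide) passing beneath the nearly shut fingers: the tips sit higher than I believed, so I go lower with force watch.

Emit:
move_arm --moves '[[0.35,[0,0,-0.003],0],[0.35,[0,0,0],0],[0.35,[0,0,0.003],0],[0.35,[0,0,0.003],0],[0.35,[0,0,0.003],0],[0.35,[0,0,0],0],[0.35,[0,0,0],0]]'

```text
t: 11.35
tcp_pos: [0.4574, 0.191, 0.0133]
tool_rot: [0.963, 0.271, -0.0, 0.0]
contact_force: [0.5, 0.2, 0.1]
gripper_width: 0.0299
grip_force: 0.0
```

Emit:
move_arm --moves '[[0.35,[0,0,0.002],0],[0.35,[0,0,0.002],0],[0.35,[0,0,0],0],[0.35,[0,0,0],0]]'

```text
t: 11.75
tcp_pos: [0.4575, 0.191, 0.0094]
tool_rot: [0.963, 0.271, -0.0, 0.0]
contact_force: [0.4, -0.7, -0.1]
gripper_width: 0.0298
grip_force: 0.0
```

Emit:
move_arm --moves '[[0.25,[0,0,0],0],[0.2,[0,0,0],0],[0.1,[0,0,0],0],[0.1,[0,0,0],0],[0.1,[0,0,0],0]]'

```text
t: 12.25
tcp_pos: [0.4576, 0.1911, 0.0095]
tool_rot: [0.963, 0.271, 0.0, -0.0]
contact_force: [0.3, -0.9, -1.6]
gripper_width: 0.0083
grip_force: 0.0
```

Emit:
move_arm --moves '[[0.1,[0,0,0.001],0],[0.1,[0,0,0.001],0],[0.1,[0,0,0.001],0],[0.1,[0,0,0],0],[0.1,[0,0,0],0]]'

```text
t: 12.75
tcp_pos: [0.4575, 0.1911, 0.0064]
tool_rot: [0.963, 0.271, -0.0, 0.0]
contact_force: [0.5, -0.7, -0.0]
gripper_width: 0.0087
grip_force: 0.0
```

Emit:
move_arm --moves '[[0.1,[0,0,0.001],0],[0.1,[0,0,0.001],0],[0.1,[0,0,0.001],0],[0.1,[0,0,0],0],[0.1,[0,0,0],0]]'

```text
t: 13.25
tcp_pos: [0.4575, 0.1911, 0.0035]
tool_rot: [0.963, 0.271, -0.0, -0.0]
contact_force: [0.2, -0.6, -0.0]
gripper_width: 0.0089
grip_force: 0.0
```

Emit:
move_arm --moves '[[0.1,[0,0,0.001],0],[0.1,[0,0,0.001],0],[0.1,[0,0,0.001],0],[0.1,[0,0,0],0]]'

```text
t: 13.65
tcp_pos: [0.4576, 0.1911, 0.0008]
tool_rot: [0.963, 0.271, 0.0, 0.0]
contact_force: [-1.6, -1.5, 6.9]
gripper_width: 0.0086
grip_force: 3.3
```

```bash
python3 - <<'E'
from h import *
a=grab('wrist','w9')
for n in('w8','w9'):
    b=cv2.imread(f'pics/{n}.png');print(n,b[225,225:292].mean(1).astype(int).tolist()); print(b[250,235:282].mean(1).astype(int).tolist());print(b[195,235:282].mean(1).astype(int).tolist())
E
```

```text
w8 [44, 44, 44, 44, 43, 43, 44, 44, 43, 44, 44, 44, 45, 44, 44, 43, 44, 44, 44, 60, 130, 195, 207, 208, 209, 209, 208, 208, 208, 207, 206, 206, 206, 205, 205, 204, 203, 198, 201, 201, 187, 165, 141, 108, 57, 36, 35, 34, 33, 34, 35, 34, 35, 35, 34, 34, 35, 36, 37, 43, 43, 38, 37, 38, 43, 43, 44]
[115, 167, 176, 177, 176, 177, 176, 176, 176, 176, 168, 92, 56, 52, 45, 82, 191, 206, 207, 206, 206, 205, 204, 204, 203, 196, 191, 153, 136, 129, 69, 51, 52, 52, 77, 162, 176, 176, 176, 177, 176, 176, 176, 177, 172, 121, 74]
[45, 46, 46, 44, 44, 44, 44, 44, 47, 84, 169, 204, 209, 209, 209, 207, 201, 207, 208, 207, 207, 207, 206, 206, 205, 205, 204, 203, 203, 202, 193, 176, 153, 127, 77, 42, 36, 35, 36, 35, 34, 34, 34, 34, 34, 35, 41]
w9 [45, 44, 43, 45, 44, 45, 45, 45, 45, 44, 44, 44, 44, 44, 45, 44, 44, 48, 90, 175, 204, 209, 209, 211, 210, 211, 210, 210, 210, 208, 208, 208, 207, 207, 206, 206, 205, 205, 205, 204, 203, 189, 170, 150, 126, 78, 43, 35, 35, 35, 35, 35, 34, 35, 34, 35, 34, 34, 36, 42, 46, 47, 46, 46, 45, 44, 44]
[116, 168, 178, 178, 178, 178, 178, 178, 178, 178, 169, 93, 57, 52, 44, 60, 126, 136, 137, 136, 136, 136, 136, 136, 136, 136, 137, 136, 136, 130, 70, 53, 53, 53, 79, 163, 177, 178, 178, 178, 178, 178, 179, 179, 173, 123, 74]
[44, 44, 44, 44, 45, 44, 44, 44, 44, 45, 52, 67, 93, 123, 160, 226, 237, 240, 241, 241, 240, 238, 235, 230, 223, 214, 196, 173, 149, 114, 93, 78, 59, 42, 36, 36, 35, 35, 35, 35, 36, 42, 44, 44, 44, 44, 42]
```

Contact with the handle top (z 16 mm) at TCP z 0.8 mm: the tips really stand ~15 mm behind the TCP. Open and go lower.

Emit:
move_arm --moves '[[0.1,[0,0,-0.004],0],[0.35,[0,0,0],0],[0.35,[0,0,0],0],[0.35,[0,0,0.005],0],[0.35,[0,0,0.005],0],[0.35,[0,0,0.004],0],[0.35,[0,0,0],0],[0.35,[0,0,0],0]]'

```text
t: 14.5
tcp_pos: [0.4573, 0.191, -0.0098]
tool_rot: [0.963, 0.271, -0.0, 0.0]
contact_force: [-0.3, -0.4, 0.2]
gripper_width: 0.0297
grip_force: 0.0
```

Emit:
move_arm --moves '[[0.25,[0,0,0],0],[0.2,[0,0,0],0],[0.1,[0,0,0],0],[0.1,[0,0,0],0],[0.1,[0,0,0],0]]'

```text
t: 15.0
tcp_pos: [0.4577, 0.1911, -0.0092]
tool_rot: [0.963, 0.271, 0.0, -0.0]
contact_force: [-1.7, -0.7, 6.3]
gripper_width: 0.0144
grip_force: 59.2
```

Emit:
move_arm --moves '[[0.1,[0,0,-0.01],0],[0.1,[0,0,-0.02],0],[0.1,[0,0,-0.035],0],[0.1,[0,0,-0.035],0],[0.1,[0,0,-0.03],0],[0.1,[0,0,0],0.1],[0.1,[0,0,0],0.13],[0.1,[0,0,0],0.13]]'

```text
t: 15.8
tcp_pos: [0.4576, 0.1911, 0.1215]
tool_rot: [0.996, 0.092, 0.001, -0.0]
contact_force: [-0.8, -0.6, -0.7]
gripper_width: 0.0139
grip_force: 58.6
```

Emit:
move_arm --moves '[[0.1,[0,0,0],0.13],[0.1,[0,0,0],0.13],[0.1,[0,0,0],0.1],[0.1,[0,0,0],0.043],[0.1,[0,0,0],0],[0.1,[0,0,0],0]]'

```text
t: 16.4
tcp_pos: [0.4575, 0.1911, 0.1208]
tool_rot: [0.994, -0.106, 0.0, -0.0]
contact_force: [0.7, -1.7, -0.4]
gripper_width: 0.0141
grip_force: 58.6
```

```bash
python3 - <<'E'
from h import *
s=state();print(s['gripper_width'],s['grip_force'],s['contact_force'])
plan([.3655,-.2495,.12],-.215)
E
```

```text
0.014077399176764037 58.59568655490875 [ 0.72372979 -1.65086619 -0.3520824 ]
tcp [0.4575 0.1911 0.1208] yaw -0.2127 t 16.4 | spin first 0.0023 then shift [0.0041 0.4501 0.0008] = 13 x [0.0003 0.0346 0.0001]
```

Emit:
move_arm --moves '[[0.1,[0,0.017,0],0.002],[0.1,[0.001,0.035,0],0],[0.1,[0.001,0.035,0],0],[0.1,[0.001,0.035,0],0],[0.1,[0.001,0.035,0],0],[0.1,[0,0.035,0],0],[0.1,[0,0.035,0],0],[0.1,[0,0.035,0],0]]'

```text
t: 17.2
tcp_pos: [0.4041, -0.0675, 0.1206]
tool_rot: [0.994, -0.107, -0.0, 0.0]
contact_force: [0.1, -0.0, 0.1]
gripper_width: 0.0142
grip_force: 58.7
```

Emit:
move_arm --moves '[[0.1,[0,0.035,0],0],[0.1,[0,0.035,0],0],[0.1,[0,0.035,0],0],[0.1,[0,0.035,0],0],[0.1,[0,0.033,0],0],[0.1,[0,0.015,0.02],0],[0.1,[0,0,0.03],0],[0.1,[0,0,0],0]]'

```text
t: 18.0
tcp_pos: [0.3619, -0.2486, 0.0681]
tool_rot: [0.994, -0.108, -0.003, -0.001]
contact_force: [0.2, 0.7, 0.3]
gripper_width: 0.0143
grip_force: 58.7
```

```bash
python3 - <<'E'
from h import *
plan([.3655,-.2495,.032],-.215)
E
```

```text
tcp [ 0.3619 -0.2486  0.0681] yaw -0.217 t 18.0 | spin first -0.002 then shift [0.0039 0.0002 0.0361] = 2 x [0.0019 0.0001 0.0181]
```

Emit:
move_arm --moves '[[0.1,[0,0,0.02],0],[0.1,[0,0,0.02],0],[0.1,[0,0,0.015],0],[0.1,[0,0,0],0],[0.1,[0,0,0],0]]'

```text
t: 18.5
tcp_pos: [0.365, -0.2493, 0.0163]
tool_rot: [0.994, -0.108, -0.0, -0.0]
contact_force: [-0.2, -0.1, -0.5]
gripper_width: 0.0142
grip_force: 58.7
```

```bash
python3 - <<'E'
from h import *
plan([.3655,-.2495,.010],-.215)
a=grab('wrist','w10')
b=np.array([.5495,-.26]);x=np.array([np.cos(-.215),np.sin(-.215)]);y=np.array([-x[1],x[0]])
for q in [(-.062,-.029,.029),(-.095,-.044,.02),(-.045,.044,.04),(-.027,0,.032)]:
    print(q,proj('w10',[*(b+q[0]*x+q[1]*y),q[2]]))
c=a[0:180,170:370];cv2.imwrite('pics/w10b.png',cv2.resize(c,(667,600),interpolation=cv2.INTER_CUBIC))
E
```

```text
tcp [ 0.365  -0.2493  0.0163] yaw -0.2155 t 18.5 | spin first -0.0005 then shift [0.0006 0.0001 0.0063] = 1 x [0.0006 0.0001 0.0063]
(-0.062, -0.029, 0.029) [256.71599151  10.29155608]
(-0.095, -0.044, 0.02) [284.84790984  86.16514491]
(-0.045, 0.044, 0.04) [ 79.78638198 -44.06166061]
(-0.027, 0, 0.032) [187.45876858 -86.97639734]
```

View pics/w10b.png

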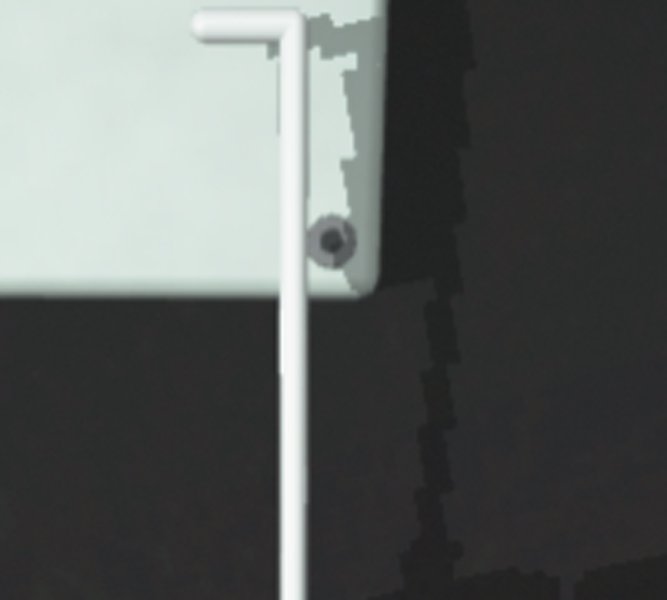

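Hook corner at crop (292,26), prong end (192,26), ledge front-right corner (377,298); the ledge edge is level in the picture, so pick and pump are parallel.

```bash
python3 - <<'E'
from h import *
C=lambda p:np.array([170+p[0]*200/667,p[1]*.3])
x=np.array([np.cos(-.2155),np.sin(-.2155)]);y=np.array([-x[1],x[0]])
cor=atz('w10',C((378,297)),.02)[:2]; cl=atz('w10',C((0,295)),.02)[:2]
og=cor+.095*x+.044*y
print('origin',og,'front edge yaw',np.arctan2(-(cl-cor)[0],(cl-cor)[1]))
sd=atz('w10',C((386,20)),.02)[:2];print('side yaw',np.arctan2(*(sd-cor)[::-1]))
for z in(.029,.0335,.037):
    h=atz('w10',C((292,26)),z)[:2]-og; t=atz('w10',C((200,26)),z)[:2]-og; k=atz('w10',C((292,590)),z)[:2]-og
    print(z,'hook',h@x,h@y,'tip',t@x,t@y,'len',np.linalg.norm(t-h),'shank',k@x,k@y)
print('tcp',(state()['tcp_pos'][:2]-og)@x,(state()['tcp_pos'][:2]-og)@y)
E
```

```text
origin [ 0.5482262  -0.25898563] front edge yaw -0.2222219559790796
side yaw -0.21827381691124856
0.029 hook -0.059509273941557216 -0.030143875038300138 tip -0.0594911492596762 -0.01725765391082965 len 0.012886233873795715 shank -0.14159133830601678 -0.030067816532524237
0.0335 hook -0.06077271565157662 -0.030140857742565235 tip -0.06075515082442673 -0.01765268011799355 len 0.012488189977174664 shank -0.14031934064233587 -0.030067148613985722
0.037 hook -0.06175539253714724 -0.030138510956993644 tip -0.06173826315256606 -0.01795992272356554 len 0.012178600279802667 shank -0.1393300091261396 -0.0300666291217891
tcp -0.1807100465672921 -0.0298653820575316
```

Emit:
move_arm --moves '[[0.1,[0,-0.0005,0.0063],0],[0.1,[0,0,0],0],[0.1,[0.01,0,0],0],[0.1,[0.01,0,0],0],[0.1,[0.005,0,0],0],[0.1,[0,0,0],0],[0.1,[0,0,0],0]]'

```text
t: 19.25
tcp_pos: [0.3894, -0.254, 0.0091]
tool_rot: [0.994, -0.108, -0.0, -0.0]
contact_force: [-0.2, 0.6, -2.2]
gripper_width: 0.0141
grip_force: 58.7
```

Emit:
move_arm --moves '[[0.1,[0.006,0,0],0],[0.1,[0.006,0,0],0],[0.1,[0.006,0,0],0],[0.1,[0.005,0,0],0],[0.1,[0,0,0],0],[0.1,[0,0,0],0]]'

```text
t: 19.85
tcp_pos: [0.4119, -0.2591, 0.0091]
tool_rot: [0.994, -0.108, -0.0, -0.0]
contact_force: [-0.0, -0.2, 0.5]
gripper_width: 0.014
grip_force: 58.7
```

```bash
python3 - <<'E'
from h import *
s=state();og=np.array([.54823,-.25899]);x=np.array([np.cos(-.217),np.sin(-.217)]);y=np.array([-x[1],x[0]])
print((s['tcp_pos'][:2]-og)@x,(s['tcp_pos'][:2]-og)@y,s['tcp_pos'],yaw(),s['contact_force'])
E
```

```text
-0.13311150847726474 -0.029415720802335326 [ 0.41190702 -0.25905682  0.00909162] -0.2160431925942809 [-0.03410009 -0.20936003  0.47641447]
```

Emit:
move_arm --moves '[[0.1,[0,-0.003,0],0],[0.1,[0,-0.003,0],0],[0.1,[0,-0.003,0],0],[0.1,[0,0,0],0],[0.1,[0,0,0],0]]'

```text
t: 20.35
tcp_pos: [0.4139, -0.2502, 0.0092]
tool_rot: [0.994, -0.108, -0.0, 0.0]
contact_force: [-0.0, -0.5, -0.1]
gripper_width: 0.014
grip_force: 58.7
```

Emit:
move_arm --moves '[[0.1,[0,-0.0015,0],0],[0.1,[-0.003,0,0],0],[0.1,[-0.003,0,0],0],[0.1,[-0.003,0,0],0],[0.1,[-0.003,0,0],0],[0.1,[-0.003,0,0],0],[0.1,[0,0,0],0]]'

```text
t: 21.05
tcp_pos: [0.3989, -0.2455, 0.0091]
tool_rot: [0.994, -0.108, -0.0, -0.0]
contact_force: [0.3, -0.2, -0.9]
gripper_width: 0.0143
grip_force: 58.7
```

```bash
python3 - <<'E'
from h import *
a=grab('wrist','w11').astype(int)
for r in range(0,80,4): print(r,a[r,190:290:4].mean(1).astype(int).tolist())
E
```

```text
0 [138, 138, 138, 138, 240, 241, 241, 241, 222, 169, 137, 138, 137, 137, 137, 138, 137, 137, 137, 138, 136, 138, 137, 137, 138]
4 [232, 214, 161, 144, 240, 241, 241, 241, 216, 160, 218, 219, 219, 219, 219, 219, 219, 219, 145, 138, 137, 138, 138, 138, 138]
8 [241, 240, 241, 241, 241, 241, 239, 234, 212, 163, 210, 212, 212, 212, 212, 212, 212, 223, 178, 139, 137, 138, 139, 138, 139]
12 [241, 241, 241, 241, 241, 241, 242, 241, 242, 242, 242, 242, 237, 175, 175, 175, 198, 224, 180, 137, 139, 139, 139, 138, 139]
16 [241, 241, 241, 241, 241, 241, 241, 241, 242, 241, 242, 242, 237, 139, 139, 140, 196, 224, 170, 139, 139, 139, 139, 139, 139]
20 [228, 234, 238, 241, 241, 241, 241, 241, 241, 241, 241, 241, 234, 148, 140, 138, 195, 224, 170, 140, 140, 139, 139, 140, 140]
24 [198, 203, 202, 204, 207, 217, 225, 232, 237, 240, 240, 241, 228, 143, 140, 140, 197, 225, 171, 140, 140, 140, 139, 140, 140]
28 [141, 146, 164, 188, 196, 202, 203, 203, 203, 204, 205, 213, 205, 140, 140, 139, 197, 224, 171, 141, 140, 140, 141, 139, 140]
32 [141, 141, 141, 142, 141, 141, 141, 143, 153, 176, 189, 202, 202, 14
[... 753 characters left out ...]
 224, 224, 235, 240, 128, 144, 145, 219, 219, 219, 219]
60 [229, 230, 229, 228, 227, 226, 226, 226, 225, 226, 227, 227, 227, 226, 224, 223, 234, 240, 139, 144, 145, 219, 219, 219, 219]
64 [228, 228, 228, 227, 227, 226, 226, 226, 226, 227, 227, 227, 226, 226, 226, 224, 234, 240, 184, 145, 146, 220, 220, 219, 218]
68 [228, 228, 228, 227, 227, 226, 227, 227, 227, 226, 227, 227, 226, 225, 225, 224, 234, 240, 191, 147, 146, 215, 221, 220, 220]
72 [227, 228, 228, 228, 227, 226, 226, 227, 226, 226, 226, 225, 225, 225, 224, 224, 234, 240, 193, 146, 153, 166, 221, 221, 220]
76 [228, 228, 229, 230, 228, 227, 227, 226, 226, 224, 224, 225, 225, 224, 223, 223, 234, 240, 184, 144, 212, 221, 221, 221, 220]
```

Emit:
move_arm --moves '[[0.1,[-0.004,0,0],0],[0.1,[-0.004,0,0],0],[0.1,[-0.004,0,0],0],[0.1,[-0.004,0,0],0],[0.1,[-0.004,0,0],0],[0.1,[-0.004,0,0],0],[0.1,[-0.004,0,0],0],[0.1,[-0.004,0,0],0]]'

```text
t: 21.9
tcp_pos: [0.368, -0.2387, 0.0092]
tool_rot: [0.994, -0.108, 0.0, 0.0]
contact_force: [0.1, -0.5, 0.1]
gripper_width: 0.0138
grip_force: 58.7
```

Emit:
move_arm --moves '[[0.1,[-0.004,0,0],0],[0.1,[-0.004,0,0],0],[0.1,[-0.004,0,0],0],[0.1,[-0.004,0,0],0],[0.1,[-0.004,0,0],0],[0.1,[-0.004,0,0],0],[0.1,[0,0,0],0],[0.1,[0,0,0],0]]'

```text
t: 22.7
tcp_pos: [0.3448, -0.2337, 0.0092]
tool_rot: [0.994, -0.108, 0.0, 0.0]
contact_force: [0.6, 0.5, -0.7]
gripper_width: 0.014
grip_force: 58.7
```

```bash
python3 - <<'E'
from h import *
a=grab('wrist','w12').astype(int)
for r in range(0,100,5): print(r,a[r,150:290:5].mean(1).astype(int).tolist())
b=np.array([.54823,-.25899]);x=np.array([np.cos(-.217),np.sin(-.217)]);y=np.array([-x[1],x[0]])
for q in [(-.095,-.044,.02),(-.095,.044,.02),(-.045,-.044,.04),(-.045,0,.036)]: print(q,proj('w12',[*(b+q[0]*x+q[1]*y),q[2]]))
print((state()['tcp_pos'][:2]-b)@x)
E
```

```text
0 [216, 216, 214, 214, 213, 215, 216, 246, 247, 221, 218, 247, 247, 247, 247, 134, 143, 144, 144, 145, 218, 217, 217, 216, 216, 215, 215, 216]
5 [217, 217, 217, 217, 216, 216, 217, 247, 247, 247, 247, 247, 246, 247, 246, 135, 238, 237, 238, 237, 238, 238, 194, 156, 218, 216, 216, 218]
10 [219, 218, 219, 218, 217, 216, 216, 247, 247, 247, 247, 247, 247, 247, 246, 178, 191, 167, 206, 206, 206, 234, 199, 146, 145, 216, 216, 218]
15 [172, 218, 218, 219, 218, 217, 216, 240, 247, 247, 247, 247, 247, 247, 247, 247, 247, 246, 144, 145, 146, 240, 200, 145, 146, 216, 217, 188]
20 [151, 216, 216, 217, 218, 218, 216, 218, 189, 192, 239, 247, 247, 247, 247, 247, 247, 247, 145, 145, 145, 240, 199, 146, 145, 217, 219, 136]
25 [217, 216, 216, 217, 218, 219, 218, 219, 219, 219, 203, 190, 193, 237, 247, 247, 247, 237, 144, 145, 145, 241, 199, 145, 145, 213, 218, 217]
30 [217, 215, 216, 216, 217, 217, 218, 218, 218, 218, 218, 218, 217, 204, 189, 192, 236, 162, 143, 144, 144, 241, 199, 160, 144, 157, 218, 217]
35 [172, 172, 173, 174, 173, 173, 174, 175, 174, 173, 174, 176, 176, 175, 177, 176, 177, 153, 
[... 1009 characters left out ...]
3, 43]
80 [38, 44, 44, 44, 43, 43, 43, 43, 43, 43, 44, 45, 43, 43, 45, 43, 43, 44, 45, 44, 44, 242, 197, 45, 44, 44, 43, 43]
85 [34, 45, 43, 43, 43, 43, 42, 43, 43, 43, 46, 43, 43, 45, 42, 44, 44, 44, 44, 45, 43, 242, 197, 43, 45, 43, 45, 43]
90 [35, 40, 43, 44, 43, 44, 44, 44, 44, 44, 44, 44, 46, 43, 43, 43, 44, 44, 45, 45, 44, 242, 197, 43, 43, 45, 44, 44]
95 [34, 35, 45, 43, 43, 44, 45, 44, 45, 44, 43, 44, 43, 43, 43, 45, 45, 46, 46, 44, 45, 243, 197, 45, 44, 44, 43, 43]
(-0.095, -0.044, 0.02) [307.9123473  38.5510301]
(-0.095, 0.044, 0.02) [127.74425061  38.8922151 ]
(-0.045, -0.044, 0.04) [ 325.13114898 -126.22172522]
(-0.045, 0, 0.036) [ 206.02219451 -117.98534392]
-0.20394119242144068
```

Emit:
move_arm --moves '[[0.1,[-0.004,0,0],0],[0.1,[-0.004,0,0],0],[0.1,[-0.004,0,0],0],[0.1,[-0.004,0,0],0],[0.1,[-0.004,0,0],0],[0.1,[-0.004,0,0],0],[0.1,[0,0,0],0],[0.1,[0,0,0],0]]'

```text
t: 23.55
tcp_pos: [0.3213, -0.2285, 0.0092]
tool_rot: [0.994, -0.108, 0.0, 0.0]
contact_force: [0.6, -0.2, -0.6]
gripper_width: 0.0142
grip_force: 58.7
```

```bash
python3 - <<'E'
from h import *
grab('top','t1'); a=cv2.imread('pics/t1.png')
c=a[140:230,290:410]; 
b=np.array([.54823,-.25899]);x=np.array([np.cos(-.217),np.sin(-.217)]);y=np.array([-x[1],x[0]])
for q in [(-.095,-.044,.02),(-.095,.044,.02),(-.045,-.044,.04),(-.045,.044,.04),(-.045,0,.02)]: print(q,(proj('t1',[*(b+q[0]*x+q[1]*y),q[2]])-[290,140])*600/90)
cv2.imwrite('pics/t1b.png',cv2.resize(c,(800,600),interpolation=cv2.INTER_CUBIC))
print((state()['tcp_pos'][:2]-b)@x)
E
```

```text
(-0.095, -0.044, 0.02) [405.49599038 451.34166452]
(-0.095, 0.044, 0.02) [211.15694206 412.42339425]
(-0.045, -0.044, 0.04) [434.38595577 335.70750341]
(-0.045, 0.044, 0.04) [238.01541443 296.21636938]
(-0.045, 0, 0.02) [328.49284135 321.97438736]
-0.22795615077325637
```

Emit:
move_arm --moves '[[0.1,[0.001,0,-0.005],0],[0.1,[0,0,-0.015],0],[0.1,[0,0,-0.03],0],[0.1,[0,0,-0.03],0],[0.1,[0,0,-0.03],0],[0.1,[0.02,0,-0.03],0],[0.1,[0.03,0,0],0],[0.1,[0.03,0,0],0]]'

```text
t: 24.4
tcp_pos: [0.4022, -0.2465, 0.151]
tool_rot: [0.994, -0.108, 0.001, 0.001]
contact_force: [-0.0, 0.1, -0.2]
gripper_width: 0.014
grip_force: 58.7
```

Emit:
move_arm --moves '[[0.1,[0,0,0],0],[0.1,[0,0,0],0]]'

```text
t: 24.6
tcp_pos: [0.4004, -0.2456, 0.1491]
tool_rot: [0.994, -0.108, -0.0, -0.0]
contact_force: [-0.4, -0.5, 0.1]
gripper_width: 0.0142
grip_force: 58.7
```

```bash
python3 - <<'E'
from h import *
a=grab('wrist','w13'); 
b=np.array([.54823,-.25899]);x=np.array([np.cos(-.217),np.sin(-.217)]);y=np.array([-x[1],x[0]])
P=[proj('w13',[*(b+q[0]*x+q[1]*y),q[2]]) for q in [(-.095,-.044,.02),(-.095,.044,.02),(-.045,-.044,.04),(-.045,.044,.04),(-.045,-.035,.036),(-.045,.035,.036)]]
for p in P: print(((p-[130,0])*600/200).round(0))
c=a[0:200,130:390];cv2.imwrite('pics/w13b.png',cv2.resize(c,(780,600),interpolation=cv2.INTER_CUBIC))
print((state()['tcp_pos'][:2]-b)@x,state()['tcp_pos'])
E
```

```text
[454. 385.]
[202. 385.]
[464. 225.]
[177. 225.]
[434. 226.]
[209. 226.]
-0.14803567076515994 [ 0.39964719 -0.24534649  0.14891386]
```

View pics/w13b.png

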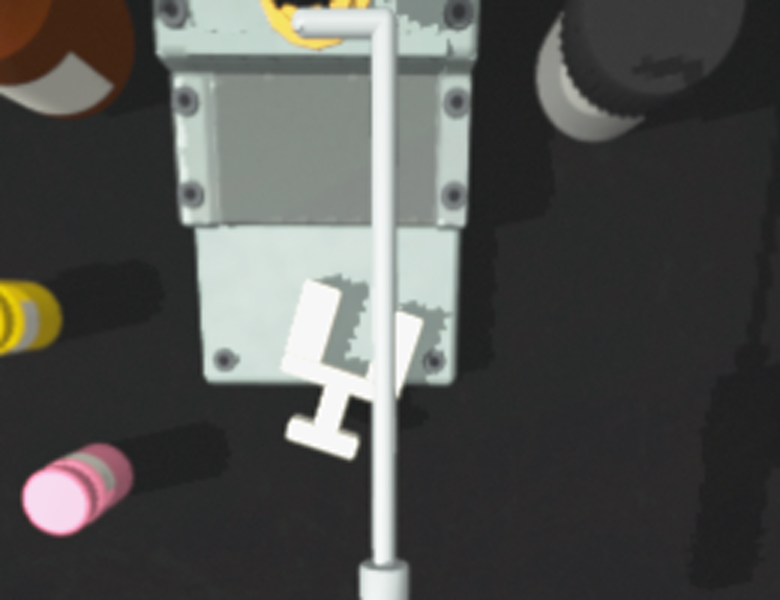

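The clip lies wholly on the ledge (prong ends at rows 285–315, mouth line at row 225). Now bring the pick back to its old free place.

```bash
python3 - <<'E'
from h import *
plan([.4577,.1911,.13])
E
```

```text
tcp [ 0.3996 -0.2453  0.1489] yaw -0.2158 t 24.65 | spin first 0 then shift [-0.0367 -0.4387  0.0192] = 13 x [-0.0028 -0.0337  0.0015]
```

Emit:
move_arm --moves '[[0.1,[-0.0014,-0.017,0],0],[0.1,[-0.003,-0.035,0],0],[0.1,[-0.003,-0.035,0],0],[0.1,[-0.003,-0.035,0],0],[0.1,[-0.003,-0.035,0],0],[0.1,[-0.003,-0.035,0],0],[0.1,[-0.003,-0.035,0],0],[0.1,[-0.003,-0.035,0],0]]'

```text
t: 25.45
tcp_pos: [0.4335, 0.0159, 0.1492]
tool_rot: [0.994, -0.108, -0.0, 0.0]
contact_force: [0.3, -0.9, -0.2]
gripper_width: 0.014
grip_force: 58.8
```

Emit:
move_arm --moves '[[0.1,[-0.003,-0.035,0],0],[0.1,[-0.003,-0.035,0],0],[0.1,[-0.003,-0.035,0],0],[0.1,[-0.003,-0.035,0],0],[0.1,[-0.003,-0.036,0],0],[0.1,[0,0,0],-0.13],[0.1,[0,0,0],-0.13],[0.1,[0,0,0],-0.13]]'

```text
t: 26.25
tcp_pos: [0.4566, 0.1895, 0.1489]
tool_rot: [0.996, 0.09, -0.001, 0.0]
contact_force: [-0.1, 0.8, 0.0]
gripper_width: 0.014
grip_force: 58.8
```

Emit:
move_arm --moves '[[0.1,[0,0,0],-0.13],[0.1,[0,0,0],-0.13],[0.1,[0,0,0],-0.114],[0.1,[0,0,0],0],[0.1,[0,0,0],0]]'

```text
t: 26.75
tcp_pos: [0.4573, 0.1894, 0.1491]
tool_rot: [0.963, 0.269, -0.0, 0.0]
contact_force: [0.6, 0.7, -0.4]
gripper_width: 0.014
grip_force: 58.8
```

```bash
python3 - <<'E'
from h import *
plan([.4577,.1911,-.004],.548)
E
```

```text
tcp [0.4573 0.1894 0.1491] yaw 0.5442 t 26.75 | spin first -0.0038 then shift [ 0.0013 -0.0012  0.1531] = 5 x [ 0.0003 -0.0002  0.0306]
```

Emit:
move_arm --moves '[[0.1,[0,0,0.03],0],[0.1,[0,0,0.035],0],[0.1,[0,0,0.035],0],[0.1,[0,0,0.03],0],[0.1,[0,0,0.018],0],[0.1,[0,0,0.005],0],[0.1,[0,0,0],0],[0.1,[0,0,0],0]]'

```text
t: 27.55
tcp_pos: [0.4585, 0.1902, -0.003]
tool_rot: [0.963, 0.27, 0.001, -0.0]
contact_force: [-0.9, 0.2, -0.8]
gripper_width: 0.0138
grip_force: 58.8
```

Emit:
move_arm --moves '[[0.1,[0,0,0.002],0],[0.1,[0,0,0.002],0],[0.1,[0,0,0.0015],0],[0.1,[0,0,0],0]]'

```text
t: 27.95
tcp_pos: [0.4582, 0.1901, -0.0091]
tool_rot: [0.963, 0.27, 0.0, -0.0]
contact_force: [0.1, 0.2, 0.4]
gripper_width: 0.0143
grip_force: 59.0
```

Emit:
move_arm --moves '[[0.1,[0,0,0.001],0],[0.1,[0,0,0],0],[0.1,[0,0,0],0]]'

```text
t: 28.25
tcp_pos: [0.4582, 0.1901, -0.0092]
tool_rot: [0.963, 0.27, 0.0, -0.0]
contact_force: [-3.4, -2.5, 16.6]
gripper_width: 0.0139
grip_force: 61.1
```

On the bench. Release and rise.

Emit:
move_arm --moves '[[0.1,[0,0,-0.001],0],[0.2,[0,0,0],0],[0.3,[0,0,0],0],[0.35,[0,0,0],0],[0.35,[0,0,0],0],[0.35,[0,0,-0.015],0],[0.35,[0,0,-0.03],0],[0.5,[0,0,-0.045],0]]'

```text
t: 29.05
tcp_pos: [0.4562, 0.1892, 0.0798]
tool_rot: [0.963, 0.27, -0.002, 0.0]
contact_force: [-0.1, -0.3, 0.6]
gripper_width: 0.0421
grip_force: 0.0
```

Emit:
move_arm --moves '[[0.5,[0,0,-0.045],0],[0.5,[0,0,-0.045],0],[0.5,[0,0,-0.01],0],[0.5,[0,0,0],0.13],[0.5,[0,0,0],0.13],[0.5,[0,0,0],0.13],[0.5,[0,0,0],0.13],[0.5,[0,0,0],0.13]]'

```text
t: 29.85
tcp_pos: [0.4575, 0.1898, 0.1799]
tool_rot: [0.999, -0.054, -0.0, 0.0]
contact_force: [0.5, 0.1, 0.4]
gripper_width: 0.0425
grip_force: 0.0
```

Emit:
move_arm --moves '[[0.5,[0,0,0],0.114],[0.5,[0,0,0],0],[0.5,[0,0,0],0]]'

```text
t: 30.15
tcp_pos: [0.4577, 0.1899, 0.1802]
tool_rot: [0.994, -0.106, -0.0, 0.0]
contact_force: [-0.4, -0.1, 0.3]
gripper_width: 0.0425
grip_force: 0.0
```

```bash
python3 - <<'E'
from h import *
s=state();print(s['gripper_width'],s['joint_velocities'].round(3))
a=grab('wrist','w14')
b=np.array([.54823,-.25899]);x=np.array([np.cos(-.217),np.sin(-.217)]);y=np.array([-x[1],x[0]])
k=b+.012*x;print('knob',k)
plan([*k,.17],-.217)
# pick where expected?
for p in [(.4078,.160,.012),(.5603,.2535,.01)]: print(proj('w14',p))
g=cv2.cvtColor(a,cv2.COLOR_BGR2GRAY)
E
```

```text
0.04249587559235434 [-0.001 -0.002 -0.001 -0.001  0.002 -0.001]
knob [ 0.55994857 -0.26157361]
tcp [0.4578 0.1899 0.1803] yaw -0.2131 t 30.2 | spin first 0.0039 then shift [0.197  0.4189 0.0104] = 14 x [0.0141 0.0299 0.0007]
[287.97962999 199.91897121]
[184.13525182  94.11627627]
```

Emit:
move_arm --moves '[[0.6,[0.007,0.015,0],0.004],[0.6,[0.014,0.03,0],0],[0.6,[0.014,0.03,0],0],[0.6,[0.014,0.03,0],0],[0.6,[0.014,0.03,0],0],[0.6,[0.014,0.03,0],0],[0.6,[0.014,0.03,0],0],[0.6,[0.014,0.03,0],0]]'

```text
t: 31.0
tcp_pos: [0.5114, -0.0539, 0.1806]
tool_rot: [0.994, -0.109, 0.0, -0.0]
contact_force: [-0.5, 0.9, 0.4]
gripper_width: 0.0516
grip_force: 0.0
```

Emit:
move_arm --moves '[[0.6,[0.014,0.03,0],0],[0.6,[0.014,0.03,0],0],[0.6,[0.014,0.03,0],0],[0.6,[0.014,0.03,0],0],[0.6,[0.014,0.03,0],0],[0.6,[0.014,0.029,0],0],[0.6,[0.008,0.015,0],0],[0.6,[0,0,0],0]]'

```text
t: 31.8
tcp_pos: [0.5591, -0.2636, 0.1803]
tool_rot: [0.994, -0.11, 0.0, 0.0]
contact_force: [-0.6, -0.0, 0.3]
gripper_width: 0.051
grip_force: 0.0
```

Emit:
move_arm --moves '[[0.6,[0,0,0],0],[0.6,[0,0,0],0]]'

```text
t: 32.0
tcp_pos: [0.5584, -0.2606, 0.1805]
tool_rot: [0.994, -0.109, -0.0, -0.0]
contact_force: [0.1, 0.2, 0.2]
gripper_width: 0.051
grip_force: 0.0
```

```bash
python3 - <<'E'
from h import *
a=grab('wrist','w15')
k=[.56,-.2615]
plan([*k,.10],-.217)
print([proj('w15',[*k,z]).round(0) for z in(.1,.112,.062)])
g=cv2.cvtColor(a,cv2.COLOR_BGR2GRAY)
u,v=proj('w15',[*k,.11]).astype(int)
for r in range(v-50,v+60,6): print(r,g[r,u-60:u+61:5].tolist())
E
```

```text
tcp [ 0.5585 -0.2606  0.1806] yaw -0.2188 t 32.05 | spin first -0.0018 then shift [0.0017 0.0006 0.0806] = 3 x [0.0006 0.0002 0.0269]
[array([258., 189.]), array([258., 193.]), array([258., 178.])]
142 [42, 35, 33, 33, 34, 104, 101, 101, 168, 178, 109, 101, 101, 101, 101, 160, 199, 117, 101, 105, 71, 34, 33, 34, 33]
148 [47, 33, 34, 32, 111, 209, 213, 212, 214, 213, 214, 211, 213, 212, 211, 212, 210, 210, 209, 209, 206, 34, 34, 33, 33]
154 [48, 46, 34, 34, 92, 79, 154, 215, 215, 216, 212, 213, 212, 210, 211, 211, 211, 209, 141, 88, 84, 33, 33, 34, 34]
160 [49, 48, 44, 32, 53, 140, 150, 214, 214, 215, 211, 213, 214, 213, 212, 212, 154, 138, 140, 137, 135, 33, 34, 34, 138]
166 [50, 47, 44, 33, 44, 140, 140, 207, 212, 215, 215, 219, 216, 189, 181, 202, 138, 137, 138, 136, 133, 33, 35, 73, 148]
172 [50, 47, 36, 33, 38, 140, 139, 214, 214, 215, 181, 51, 40, 41, 76, 142, 136, 137, 138, 137, 131, 33, 33, 95, 152]
178 [57, 54, 40, 41, 43, 99, 146, 214, 212, 179, 52, 56, 62, 57, 47, 35, 146, 136, 135, 100, 126, 33, 34, 34, 150]
184 [88, 42, 41, 42, 43, 161, 207, 210, 211, 51, 66, 60, 59, 59, 
[... 635 characters left out ...]
 33, 33, 42, 43, 216, 216, 215, 216, 216, 218, 216, 213, 214, 214, 214, 215, 213, 80, 33, 42, 42, 43, 43]
226 [34, 33, 40, 43, 42, 41, 214, 215, 217, 216, 214, 222, 168, 147, 143, 216, 215, 211, 213, 66, 32, 42, 41, 42, 43]
232 [43, 125, 122, 37, 43, 42, 215, 215, 213, 214, 213, 247, 247, 150, 208, 218, 169, 151, 141, 52, 34, 41, 88, 124, 51]
238 [116, 128, 51, 36, 42, 42, 212, 132, 215, 213, 216, 247, 247, 142, 213, 246, 247, 207, 154, 43, 42, 39, 42, 128, 127]
244 [127, 128, 38, 35, 43, 42, 161, 182, 188, 188, 247, 247, 198, 166, 153, 247, 247, 125, 186, 44, 42, 36, 38, 119, 127]
250 [128, 74, 36, 35, 35, 34, 35, 41, 42, 42, 42, 43, 229, 247, 247, 247, 173, 42, 42, 42, 43, 36, 38, 42, 128]
```

Emit:
move_arm --moves '[[0.6,[0.002,0.0012,0],0],[0.6,[0.002,0.0011,0.02],0],[0.6,[0,0,0.03],0],[0.6,[0,0,0.03],0],[0.6,[0,0,0.02],0],[0.6,[0,0,0.008],0],[0.6,[0,0,0],0],[0.6,[0,0,0],0]]'

```text
t: 32.85
tcp_pos: [0.5629, -0.2652, 0.0737]
tool_rot: [0.994, -0.11, 0.001, 0.0]
contact_force: [0.4, -0.2, -0.2]
gripper_width: 0.0513
grip_force: 0.0
```

Emit:
move_arm --moves '[[0.5,[0,0,0],0],[0.4,[0,0,0],0],[0.3,[0,0,0],0],[0.3,[0,0,0],0],[0.3,[0,0,0],0]]' --force 50

```text
t: 33.35
tcp_pos: [0.5635, -0.2629, 0.0739]
tool_rot: [0.994, -0.11, 0.001, -0.002]
contact_force: [4.6, 12.5, 1.7]
gripper_width: 0.0321
grip_force: 49.2
```

Emit:
move_arm --moves '[[0.3,[0,-0.0015,0],0],[0.3,[0,0,0.003],0],[0.3,[0,0,0.003],0],[0.3,[0,0,0.003],0],[0.3,[0,0,0],0],[0.3,[0,0,0],0]]'

```text
t: 33.95
tcp_pos: [0.5635, -0.2628, 0.0642]
tool_rot: [0.994, -0.11, 0.001, -0.001]
contact_force: [4.7, 7.5, -2.5]
gripper_width: 0.0316
grip_force: 49.6
```

Emit:
move_arm --moves '[[0.3,[0,-0.0005,0.002],0],[0.3,[0,0,0.002],0],[0.3,[0,0,0],0]]'

```text
t: 34.25
tcp_pos: [0.5636, -0.2628, 0.0611]
tool_rot: [0.994, -0.11, 0.001, -0.0]
contact_force: [-0.2, 6.8, 10.1]
gripper_width: 0.032
grip_force: 50.6
```

Emit:
move_arm --moves '[[0.3,[0,0,0.002],0],[0.3,[0,0,0.001],0],[0.3,[0,0,0],0]]'

```text
t: 34.55
tcp_pos: [0.5638, -0.2629, 0.0609]
tool_rot: [0.994, -0.11, 0.001, -0.0]
contact_force: [-8.1, 10.8, 35.1]
gripper_width: 0.0317
grip_force: 53.0
```

Emit:
move_arm --moves '[[0.3,[0,0,-0.004],0],[0.3,[0,0,-0.003],0],[0.3,[0,0,-0.003],0],[0.3,[0,0,-0.003],0],[0.3,[0,0,-0.003],0],[0.3,[0,0,0],0],[0.3,[0,0,0],0]]'

```text
t: 35.25
tcp_pos: [0.5635, -0.2627, 0.0732]
tool_rot: [0.994, -0.11, 0.001, -0.0]
contact_force: [3.3, 5.4, 0.4]
gripper_width: 0.0322
grip_force: 50.6
```

Emit:
move_arm --moves '[[0.3,[0,0,-0.002],0],[0.3,[0,0,-0.001],0],[0.3,[0,0,0],0]]'

```text
t: 35.55
tcp_pos: [0.5635, -0.2627, 0.0759]
tool_rot: [0.994, -0.11, 0.001, -0.0]
contact_force: [4.1, 4.3, -2.9]
gripper_width: 0.0315
grip_force: 50.4
```

Emit:
move_arm --moves '[[0.3,[0,0,-0.001],0],[0.3,[0,0,-0.001],0],[0.3,[0,0,0],0]]'

```text
t: 35.85
tcp_pos: [0.5635, -0.2627, 0.0774]
tool_rot: [0.994, -0.11, 0.001, -0.0]
contact_force: [5.7, 3.1, -8.1]
gripper_width: 0.0318
grip_force: 51.7
```

Emit:
move_arm --moves '[[0.3,[0,0,-0.001],0],[0.3,[0,0,-0.001],0],[0.3,[0,0,0],0]]'

```text
t: 36.15
tcp_pos: [0.5633, -0.2627, 0.0776]
tool_rot: [0.994, -0.11, 0.001, -0.0]
contact_force: [11.7, 1.7, -24.6]
gripper_width: 0.0318
grip_force: 53.0
```

Emit:
move_arm --moves '[[0.4,[0,0,0],0],[0.5,[0,0,0],0],[0.6,[0,0,0],0],[0.6,[0,0,0],0],[0.6,[0,0,-0.02],0],[0.6,[0,0,-0.04],0],[0.6,[0,0,-0.04],0],[0.6,[0,0,-0.03],0]]'

```text
t: 36.95
tcp_pos: [0.5631, -0.2636, 0.2127]
tool_rot: [0.994, -0.11, 0.001, 0.001]
contact_force: [0.5, 0.3, 0.4]
gripper_width: 0.0512
grip_force: 0.0
```

Emit:
move_arm --moves '[[0.6,[-0.03,0,-0.02],0],[0.6,[-0.04,0,0],0],[0.6,[-0.04,0,0],0],[0.6,[-0.04,0,0],0],[0.6,[-0.04,0,0],0],[0.6,[0,0,0],0],[0.6,[0,0,0],0]]'

```text
t: 37.65
tcp_pos: [0.3771, -0.222, 0.2305]
tool_rot: [0.994, -0.11, 0.001, 0.0]
contact_force: [0.0, -0.6, 0.3]
gripper_width: 0.0513
grip_force: 0.0
```

```bash
python3 - <<'E'
from h import *
print(state()['tcp_pos'],state()['gripper_width'])
a=grab('wrist','w16');g=cv2.cvtColor(a,cv2.COLOR_BGR2GRAY).astype(int)
k=[.5623,-.2625]
for z in(.100,.110,.116): print(z,proj('w16',[*k,z]).round(1))
u,v=proj('w16',[*k,.11]).astype(int)
if v>0:
  for r in range(max(0,v-28),v+30,3): print(r,g[r,max(0,u-40):u+41:3].tolist())
T0=cv2.imread('pics/t0.png');T=grab('top','t2');S=grab('scene','s2');S0=cv2.imread('pics/s0.png')
for n,A,B in(('top',T0,T),('scene',S0,S)):
    d=(cv2.absdiff(A,B).max(2)>70).astype(np.uint8)
    nn,l,st,ce=cv2.connectedComponentsWithStats(d)
    print(n,[ (st[i].tolist()) for i in range(1,nn) if st[i,4]>6])
E
```

```text
[ 0.37714445 -0.22195268  0.23051924] 0.05133487692366273
0.1 [255.7 -27.2]
0.11 [255.6 -32.4]
0.116 [255.5 -35.7]
top [[338, 173, 8, 9, 40], [318, 177, 86, 91, 4472], [330, 191, 6, 6, 22], [419, 208, 2, 8, 9], [272, 233, 8, 8, 56], [466, 258, 46, 36, 829], [344, 275, 44, 35, 469], [499, 291, 10, 7, 30], [326, 293, 7, 6, 20], [482, 297, 5, 5, 13], [488, 296, 4, 3, 7], [156, 299, 175, 85, 5864], [390, 299, 13, 29, 158], [492, 299, 11, 5, 29], [508, 300, 4, 11, 28], [300, 305, 57, 32, 851], [379, 304, 4, 4, 7], [430, 311, 76, 59, 1387], [349, 312, 80, 72, 1920], [399, 319, 9, 9, 26], [227, 320, 49, 17, 334], [279, 330, 11, 2, 11], [408, 333, 7, 10, 18], [468, 336, 17, 13, 22], [413, 345, 4, 3, 8], [426, 365, 86, 19, 1121], [239, 367, 8, 6, 28], [252, 370, 50, 14, 233]]
scene [[380, 0, 45, 168, 2232], [439, 0, 28, 54, 869], [466, 0, 13, 18, 173], [467, 0, 45, 71, 1967], [340, 10, 14, 34, 242], [466, 19, 8, 7, 39], [445, 27, 29, 79, 753], [330, 44, 45, 78, 1699], [395, 56, 96, 181, 6833], [465, 67, 29, 14, 62], [446, 108, 7, 6, 26], [420, 115, 32, 93, 783], [471, 155, 41, 49, 1494], [290, 157, 5, 3, 9], [300, 160, 8, 6, 35], [305, 164, 17, 16, 165], [379, 166, 8, 23, 79], [369, 196, 12, 41, 290], [474, 204, 38, 64, 791], [303, 211, 12, 19, 165], [427, 214, 45, 69, 571], [377, 218, 46, 31, 951], [378, 247, 46, 44, 837], [419, 282, 8, 9, 20]]
```

```bash
python3 -c "
from bench import arm
print(arm.finish_job())"
```

```text
the job is handed in; nothing more can be done
None
```

The job is handed in at about 38 s of the 70 s: the vial stands upright on the bench, the clip is out of the slot and lying on the ledge with its T bar over the front edge, the pick is flat in its old place, and the plunger was felt at both stops (about 16.7 mm of travel) and left drawn up, though I did not check its height by camera after letting go.

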